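# Draw the vacuum pump's slide lever home from over the splash guard

### The job

Take the bent steel rod by its black handle from its rest, reach over the splash guard with it, hook its hanging end behind the slide lever on the vacuum pump and draw the lever towards the guard until it is fully home against its stop; keep it pulled against the stop for about one second with a steady pull of some 9 newtons (it must never feel more than 13). Then lift the rod out and lay it back in its rest the way it lay, without bearing on the guard, touching the lever by hand or disturbing the other things on the bench.

Things in the scene. Friction and masses are not known exactly. Their poses are not given: they have to be found in the camera images.
- rod_grip (a point): Centre of the bent rod's black handle, a block 44 (x) x 20 (y) x 24 (z) mm, to be gripped across its 20 mm (y) from above; axes are the rod's. An 8 mm steel bar runs through it along x, from 62 mm behind to 130 mm ahead. Mass about 0.26 kg (0.2 to 0.33), centre of mass some 20 mm ahead of this point. In the rest the bar lies level, 125 mm above the bench.
- rod_bend (a point): Where the bar's centre line, 130 mm ahead (+x) of the handle's centre, bends square down (-z) into the leg, which hangs free beyond the rest's +x end.
- rod_tip (a point): Lower end of the rod's hanging leg (8 mm round): 130 mm ahead (+x) of the handle's centre and 95 mm below it (-z).
- rest: Rod rest, fixed: grey base 130 x 90 x 12 mm, origin under its centre. Two posts, 8 mm thick, at x = -40 and +40 mm, each with a notch open upward: 10 mm wide at its floor 121 mm above the bench, flaring to about 29 mm at its top, 143 mm above the bench. The rod lies along x, leg beyond the +x end, handle midway between the posts (14 mm free at either end of it).
- guard: White splash guard, fixed, upright, between robot and pump: 5 mm thick (x), 270 mm wide (y), 120 mm high to the top of its edge. Origin at the foot of the panel, midway along it; +x points squarely through it to the pump, away from the robot. Two small feet on the robot's side.
- pump: Vacuum pump, fixed: low white case 200 (x) x 240 (y) x 45 (z) mm, origin under its centre, -x towards the guard, whose panel stands 115 mm from the origin. On top, two grey drums with a steel shaft between, at x = 28 mm and beyond, up to 92 mm high; between them and the lever the top is bare. The lever's rail is clipped on top near the guard.
- lever (a joint): Slide lever on the rail; metres from 0 (away from the guard) to 0.030 (home, at a hard stop), growing as it is drawn towards the guard along the pump's -x. Stays where left; takes about 2.5 N to slide. Upright black paddle 34 mm wide (y), 6 mm thick (x), from 61 to 91 mm above the bench; the rail under it rises to 53 mm. Home, at least 20 mm is left between the rod's leg and the guard.
- rail_zone (a point): Fixed point of the pump (axes as the pump's), 76 mm above the bench: the middle of where the paddle's far face (away from the guard, the one to hook) may be at lever value 0. The rail is clipped on a little differently each time and is not measured: that face may be up to 14 mm either way in x, its middle up to 4 mm in y. Contact and stop must be felt.
- tip_box: Bystander: green box of pipette tips, 85 x 120 x 58 mm; origin under its centre.
- bottle: Bystander: amber reagent bottle, 60 mm across, 120 mm high; origin under its centre.
- tube_rack: Bystander: blue rack of sample tubes, 60 x 150 mm, 83 mm high; origin under its centre.
- beaker: Bystander: small glass beaker, 60 mm across, 60 mm high; origin under its centre.
Not all that is in view belongs to the job. There is more than one size of the rest; the one meant has the size given above.

How it is judged:
By the outcome, as a careful person would: the job done as asked, in the order asked, and still so for the second after the job is handed in, with the robot touching nothing.
It also fails if it takes over 72 s, if anything falls off the work surface, if the arm or the gripper's body presses on something with over 40 N, if the wrist force passes 120 N, or if a joint passes its speed limit or range.

### The arm

A 7-joint arm with a two-finger parallel gripper is mounted at the origin on the work surface. World frame = base frame: x ahead of the robot, y to its left, z up, the work surface at z = 0. Lengths are in m, angles in rad, forces in N, time in s.
With the tool pointing down it reaches from about 0.35 to 0.9 m from the base axis. Payload 8.1 kg.
Tool frame: the origin (TCP) lies at the very end of the fingers, on their centre line; the grasp point (between the pads) lies 19 mm behind it (grip_point_offset is the distance from the TCP to the grasp point, in m); z points along the fingers, x is the direction in which the jaws open and shut, and the axes are right-handed (so a half turn about z gives the same grasp; the last joint's range is limited). The gripper opens to 92 mm and grips with 3 to 60 N. Pads are 19 mm wide; open, the fingers measure 130 mm over their backs; the gripper's body (75 mm by 190 mm) begins 47 mm behind the grasp point.
Start: joints at [-1.318, 0.434, 0.025, 1.573, -0.012, 1.134, -0.075], TCP at [0.218, 0.586, 0.227] pointing down, gripper open.
Joint ranges: [-2.62, 2.62], [-0.44, 2.09], [-1.27, 1.32], [0.08, 2.57], [-1.32, 4.46], [0.12, 2], [-2.74, 2.74]. Speed limits (rad/s): [2.22, 2.22, 3.01, 3.01, 3.14, 3.14, 3.14].

### API

Orientations are given as a rotation vector (axis times angle).
In Python, from cell import observe, get_image, camera_model, sign_off, grip_point_offset gives the robot as it stands.
- The arm moves only by the tool play_rows, never from a script. Its argument "rows" is a list of rows, each a list of 7 numbers: the shift along the tool's x, y, z as a fraction of full scale, then the turn, a rotation vector about the tool's x, y, z as a fraction of full scale, then the closure, from -1 (fully open) to 1 (shut). A call has 1 to 5 rows; each row shifts and turns the pose as measured when the row begins, along the tool's axes as they then stand; what a row does not reach is not made up. Full scale, the value 1, is 0.15 m for a shift and 0.5 rad for a turn. A row lasts 1/10 s, in which the tool goes at most 50 mm and 8.59 degrees, less where a joint would pass 70% of its speed; a pose out of reach is approached as far as the arm can. A call with a number of a shift or a turn outside -1 to 1 is refused whole. A call with a gripper value outside its range is refused whole. The fingers move at their own pace and stop on an object; "force" is the grip in N (left out, the last holds). Time passes only in rows, so rows that do not move let the fingers close. It gives the time, the measured TCP pose, the force and the opening at its end, in the units of the state.
- observe(): the state, without advancing time (a new reading comes with each control period).
- get_image(name): name is "scene" or "top" or "wrist"; returns the picture (420x560x3 uint8, blue, green, red); there is no depth.
- camera_model(name): a dict with "K" (3x3 intrinsics, pixels), "dist" ([k1, k2, p1, p2, k3] as OpenCV has them; the pictures are not rectified), "R" (3x3) and "t" (3): a world point X has camera coordinates R X + t. Camera axes: x right, y down, z forward; pixel columns grow to the right and rows downward; lengths in m; the calibration is good to about 2 mm. A picture is of the moment at which its call begins: read the wrist's pose just before it. camera_model takes no time and is no camera call; for the wrist camera it gives the pose at the moment of the call.
- sign_off(): hands the job in, once; it reports no verdict.
The state is a dict: "clock": time; "joints": joint angles; "dq": joint speeds; "joint_efforts": joint torques, N m; "position": TCP position; "ee_rot": TCP orientation; "force": force on the tool from outside, world axes, zero at the start; "ft_torque": the same for the moment, N m; "width": opening from 0.0 (shut) to 1.0 (fully open).
Only numpy, scipy, OpenCV 4.12 (cv2) and the standard library are available. Lean on these libraries where they do the work, as an engineer would, in place of code of your own. Each camera call takes 0.05 s, during which the arm holds its last target.

## Working session

There is one attempt and no reset: what is moved stays moved. The work goes in short steps, Python scripts to look and compute and a tool call to move; the robot and the scene stay as the last step left them, time stands still between calls to the robot, and variables do not carry over. Pictures are saved under pics/ and viewed, and the job is handed in when it is done.

Besides the shell and the picture viewer there is one more tool, called after "Call:" as name(argument=value, ...), one argument or row to a line, values as JSON. play_rows: Moves the arm, as the interface text tells. Its arguments: {"type":"object","properties":{"rows":{"type":"array","items":{"type":"array","items":{"type":"number"}}},"force":{"type":"number"}},"required":["rows"]}

```bash
ls; mkdir -p pics; python3 - <<'E'
from cell import *
import cv2
print(observe(), grip_point_offset)
for n in ("scene","top","wrist"):
    cv2.imwrite(f"pics/{n}0.png",get_image(n)); m=camera_model(n); print(n,m)
E
```

```text
pics
{'clock': 0.0, 'joints': array([-1.31760282,  0.4351998 ,  0.0249919 ,  1.57409021, -0.01158101,
        1.13399047, -0.07507024]), 'dq': array([-4.85439457e-04, -5.82085036e-04, -6.50269959e-04, -2.58549566e-04,
        1.78103924e-03, -7.38574765e-05, -1.46131463e-04]), 'joint_efforts': array([-2.48930399e-05, -6.67849016e+01,  9.85019803e-01, -3.14475310e+01,
       -6.05491502e-02,  4.26106586e-02,  1.59683386e-04]), 'position': array([0.21760292, 0.58535812, 0.22596226]), 'ee_rot': array([ 2.57870212e+00,  1.79263587e+00, -1.83046618e-03]), 'force': array([-1.05259848, -0.61810212, -0.11836036]), 'ft_torque': array([-0.02721512,  0.00224661, -0.05031024]), 'width': 1.004034123573998} 0.0188
scene {'K': array([[482.31820985,   0.        , 271.86125832],
       [  0.        , 482.31820985, 211.08038136],
       [  0.        ,   0.        ,   1.        ]]), 'dist': array([-0.02205879,  0.        ,  0.        ,  0.        ,  0.        ]), 'R': array([[ 0.45237218,  0.89180099, -0.00710051],
       [ 0.70233586, -0.36114881, -0.6134296 ],
       [-0.54962146,  0.27251154, -0.789
[... 261 characters left out ...]
      ,  0.        ,  0.        ,  0.        ]), 'R': array([[-0.02496211, -0.99964438,  0.00938168],
       [-0.99661475,  0.02414892, -0.07858667],
       [ 0.07833216, -0.01131161, -0.99686314]]), 't': array([-0.02996568,  0.54742305,  1.46369108])}
wrist {'K': array([[312.48297194,   0.        , 273.5668251 ],
       [  0.        , 312.48297194, 214.98882384],
       [  0.        ,   0.        ,   1.        ]]), 'dist': array([-0.0418893,  0.       ,  0.       ,  0.       ,  0.       ]), 'R': array([[ 0.34817468,  0.93742863, -0.00139929],
       [ 0.90778588, -0.33679177,  0.2499922 ],
       [ 0.23387858, -0.08831121, -0.96824684]]), 't': array([-0.62336408, -0.03093547,  0.39003307])}
```

View pics/scene0.png

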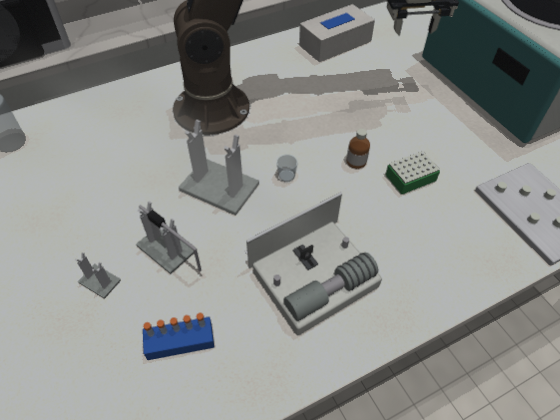

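View pics/top0.png

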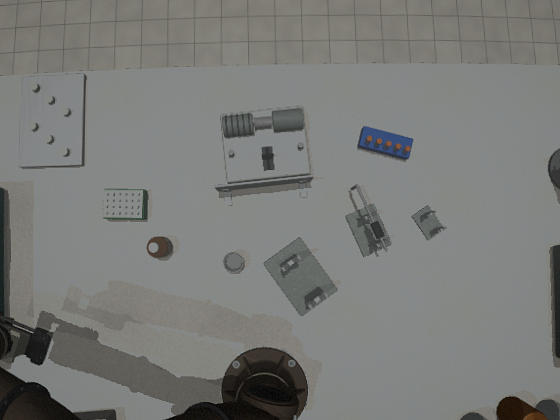

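View pics/wrist0.png

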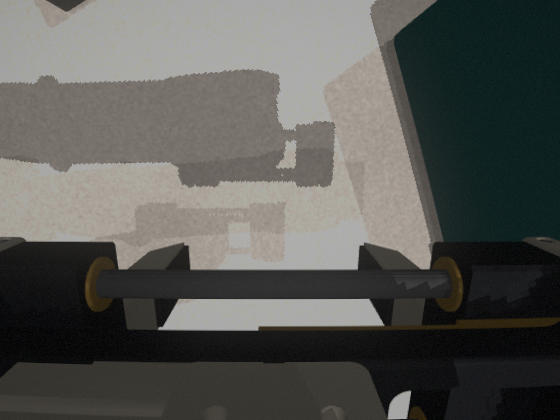

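Candidates for the rest are the large one (scene 220,185), the middle one (165,245), which holds the rod, and the small one (98,280). The rod with its black handle lies only in the middle one. I'll check it in close crops.

```bash
python3 - <<'E'
import cv2
s=cv2.imread("pics/scene0.png");t=cv2.imread("pics/top0.png")
def c(im,x,y,w,h,f,n): cv2.imwrite(n,cv2.resize(im[y:y+h,x:x+w],None,fx=f,fy=f,interpolation=cv2.INTER_CUBIC))
c(t,330,170,80,96,6,"pics/t_rod.png")
c(s,125,195,90,80,7,"pics/s_rod.png")
c(t,205,95,120,100,6,"pics/t_pump.png")
c(s,235,190,155,135,5,"pics/s_pump.png")
E
```

```text
(no output)
```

View pics/t_rod.png

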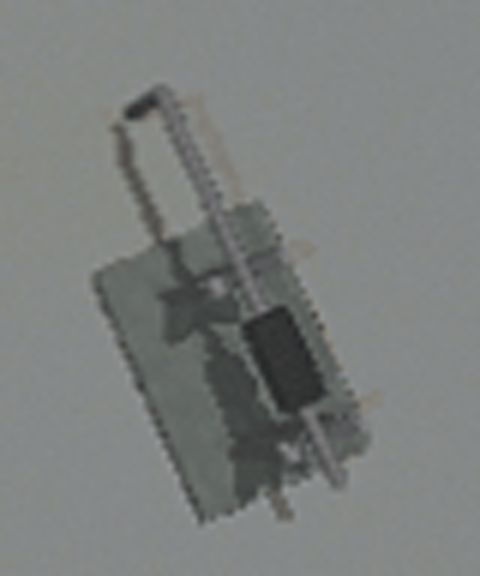

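View pics/s_rod.png

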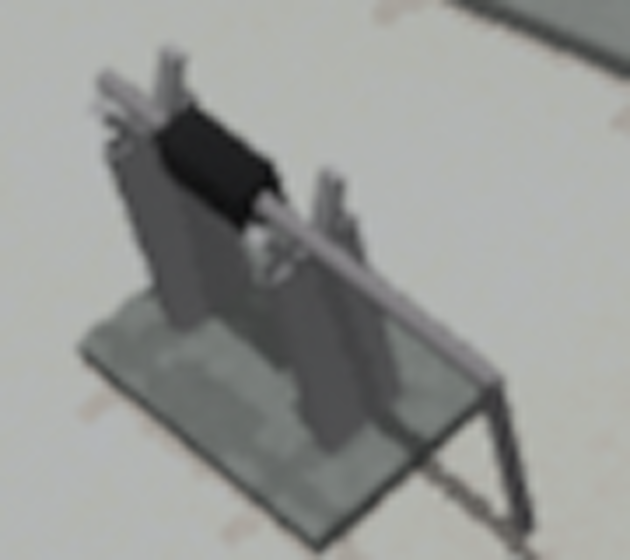

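View pics/t_pump.png

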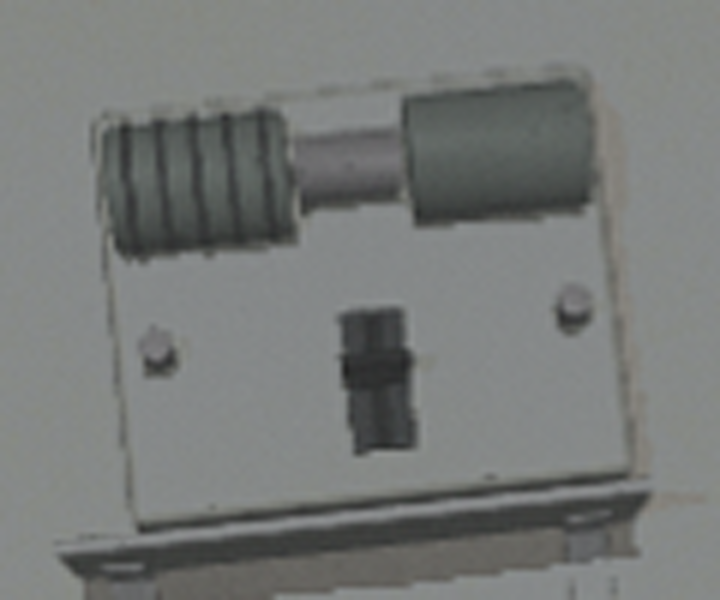

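View pics/s_pump.png

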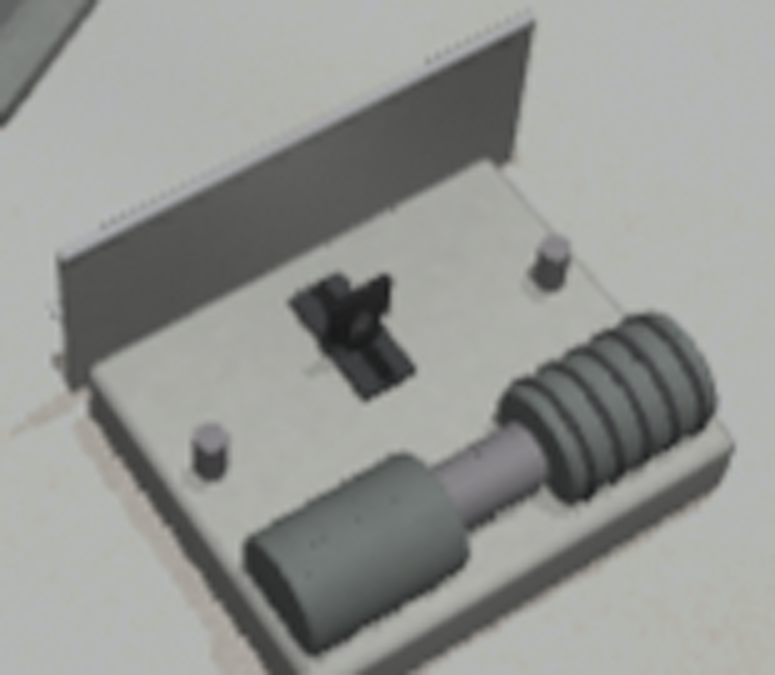

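```bash
cat > h.py <<'E'
import numpy as np, cv2, json
from scipy.optimize import least_squares
from scipy.spatial.transform import Rotation as Rn
from cell import *
def proj(m,P):
    P=np.atleast_2d(np.array(P,float))
    return cv2.projectPoints(P,cv2.Rodrigues(m["R"])[0],m["t"],m["K"],m["dist"])[0].reshape(-1,2)
def pose2(p,L):
    c,s=np.cos(p[2]),np.sin(p[2]); L=np.array(L,float)
    return np.c_[p[0]+c*L[:,0]-s*L[:,1],p[1]+s*L[:,0]+c*L[:,1],L[:,2]]
def un(o,f,pts): return (np.array(pts,float)+.5)/f-.5+np.array(o)
def fit(obs,p0):
    # obs: list (cam,localpts,pix)
    def r(p): return np.concatenate([(proj(c,pose2(p,L))-q).ravel() for c,L,q in obs])
    s=least_squares(r,p0,loss="soft_l1"); return s.x,r(s.x).reshape(-1,2)
E
python3 - <<'E'
from h import *
T=camera_model("top");S=camera_model("scene")
# rod local origin handle centre projected to bench z abs
rt=un((330,170),6,[(163,92),(339,482),(243,325),(283,305),(327,388),(287,412)])
rs=un((125,195),7,[(494,383),(105,82),(527,530)])
Lt=[(.130,0,.127),(-.062,0,.127),(.022,.010,.137),(.022,-.010,.137),(-.022,-.010,.137),(-.022,.010,.137)]
Ls=[(.133,0,.126),(-.062,0,.127),(.130,0,.030)]
for obs in ([(T,Lt,rt)],[(S,Ls,rs)],[(T,Lt,rt),(S,Ls,rs)]):
    p,r=fit(obs,(.5,-.2,.4)); print("rod",p.round(4),r.round(1).tolist())
# rest base corners (top face z=.012) in top and scene
bt=un((330,170),6,[(95,275),(262,203),(205,523)])
bs=un((125,195),7,[(82,347),(318,540)])
p,r=fit([(T,[(.065,.045,.012),(.065,-.045,.012),(-.065,.045,.012)],bt)],(.5,-.2,.4));print("rest top",p.round(4),r.round(1).tolist())
p,r=fit([(S,[(-.065,-.045,.012),(.065,-.045,.012)],bs)],(.5,-.2,.4));print("rest sc",p.round(4),r.round(1).tolist())
# pump
pt=un((205,95),6,[(102,114),(590,70),(632,472),(136,528)])
Lp=[(.1,.12,.045),(.1,-.12,.045),(-.1,-.12,.045),(-.1,.12,.045)]
gt=un((205,95),6,[(60,545),(648,480)]);Lg=[(-.1125,.135,.12),(-.1125,-.135,.12)]
ps=un((235,190),5,[(90,375),(490,162),(733,447)])
Lps=[(-.1,-.12,.045),(-.1,.12,.045),(.1,.12,.045)]
gs=un((235,190),5,[(60,256),(533,16)]);Lgs=[(-.115,-.135,.12),(-.115,.135,.12)]
for obs in ([(T,Lp,pt)],[(T,Lp,pt),(T,Lg,gt)],[(S,Lps,ps),(S,Lgs,gs)],[(T,Lp,pt),(T,Lg,gt),(S,Lps,ps),(S,Lgs,gs)]):
    p,r=fit(obs,(.7,0,0)); print("pump",p.round(4),r.round(1).tolist())
# lever paddle top ctr  & neighbours overview
def back(m,uv,z):
    u=cv2.undistortPoints(np.array([[uv]],float),m["K"],m["dist"])[0,0]
    d=m["R"].T@np.array([u[0],u[1],1]);c=-m["R"].T@m["t"];k=(z-c[2])/d[2];return (c+k*d).round(4)
print("paddle top L/R, far edge, near",[back(T,un((205,95),6,[q])[0],.091) for q in[(341,362),(411,348)]])
print("small-big rest, rack",[back(T,q,.06) for q in[(300,275),(386,142),(430,222),(233,262),(160,246),(125,204)]])
E
```

```text
rod [ 0.4501 -0.31    0.3959] [[-0.6, -0.1], [-0.0, 0.5], [0.3, -0.7], [0.4, -0.5], [-0.0, 0.9], [-0.1, -0.0]]
rod [ 0.4517 -0.3121  0.3965] [[0.4, 0.1], [-0.6, -1.0], [0.1, 0.5]]
rod [ 0.4504 -0.3106  0.3889] [[-0.0, -0.3], [0.0, 0.4], [0.5, -0.8], [0.7, -0.6], [0.1, 0.8], [0.0, -0.1], [0.5, -0.3], [-0.0, -1.7], [0.2, 0.1]]
rest top [ 0.4503 -0.3107  0.388 ] [[-0.1, 0.2], [0.2, -0.3], [-0.1, 0.2]]
rest sc [ 0.4539 -0.3096  0.3975] [[-0.4, -0.5], [0.4, 0.4]]
pump [ 0.7024 -0.0193  0.0765] [[-1.3, -0.0], [0.6, -0.9], [1.2, 0.9], [-0.6, -0.0]]
pump [ 0.702  -0.0162  0.0709] [[-2.2, -0.1], [-0.2, -0.5], [-0.0, 1.3], [-1.9, -0.1], [3.2, -0.8], [5.4, 0.5]]
pump [ 0.7056 -0.0152  0.0613] [[0.0, -3.6], [2.4, -2.0], [3.1, 0.1], [-4.2, 0.8], [-1.7, 2.2]]
pump [ 0.7032 -0.0158  0.0658] [[-2.2, -0.8], [-0.2, -0.7], [-0.4, 1.1], [-2.3, -0.7], [2.8, -1.5], [5.0, 0.4], [-0.7, -4.0], [1.4, -2.6], [2.3, -0.8], [-4.9, 0.4], [-2.8, 1.5]]
paddle top L/R, far edge, near [array([ 0.6624, -0.0079,  0.091 ]), array([ 0.6681, -0.0401,  0.091 ])]
small-big rest, rack [array([ 0.3302, -0.1063,  0.06  ]), array([ 0.6971, -0.3616,  0.06  ]), array([ 0.4668, -0.4779,  0.06  ]), array([0.3706, 0.078 , 0.06  ]), array([0.4191, 0.2807, 0.06  ]), array([0.5386, 0.3792, 0.06  ])]
```

```bash
cat >> h.py <<'E'
def plan(target,yaw,step=.049,n=5,pitch=0.):
    """target TCP; yaw of rod x axis; tool z down, tool x along +-rod y. prints rows for next call, tool axes"""
    o=observe(); p=o["position"]; R=Rn.from_rotvec(o["ee_rot"])
    best=None
    for s in (1,-1):
        y=np.array([-np.sin(yaw),np.cos(yaw),0])*s; z=np.array([0,0,-1.]); M=np.c_[y,np.cross(z,y),z]
        rx=np.array([np.cos(yaw),np.sin(yaw),0]); ry=np.array([-np.sin(yaw),np.cos(yaw),0])
        Rt=Rn.from_rotvec(-pitch*ry)*Rn.from_matrix(M)
        w=(R.inv()*Rt).as_rotvec()
        if s==PREF: best=(s,w,Rt)
    s,w,Rt=best
    d=R.inv().apply(np.array(target)-p)
    print("clk %.2f pos %s joints %s w %.3f F %s"%(o["clock"],p.round(4),o["joints"].round(2),o["width"],o["force"].round(1)))
    print("rem shift mm(tool)",(d*1e3).round(1),"turn rad",w.round(3),"=> frac shift",(d/.15).round(3),"frac turn",(w/.5).round(3))
    k=max(1,int(np.ceil(max(np.linalg.norm(d)/step,np.linalg.norm(w)/.148))))
    print("rows needed",k,"each",(d/.15/k).round(3),(w/.5/k).round(3))
PREF=1
E
python3 - <<'E'
from h import *
import h
T=camera_model("top");S=camera_model("scene");W=camera_model("wrist")
o=observe();R=Rn.from_rotvec(o["ee_rot"]).as_matrix();print(R.round(3))
print("wristcam rel tool",(R.T@(-W["R"].T@W["t"]-o["position"])).round(3),(W["R"]@R).round(2))
gt=un((205,95),6,[(60,550),(648,487)]);gs=un((235,190),5,[(60,256),(533,16)])
ps=un((235,190),5,[(90,375),(490,162),(733,447)])
p,r=fit([(T,[(-.0025,.135,.12),(-.0025,-.135,.12)],gt)],(.6,0,0));print("guardT",p.round(4),r.round(1).tolist())
p,r=fit([(S,[(-.0025,-.135,.12),(-.0025,.135,.12)],gs)],(.6,0,0));print("guardS",p.round(4),r.round(1).tolist())
p,r=fit([(S,[(-.1,-.12,.045),(-.1,.12,.045),(.1,.12,.045)],ps)],(.7,0,0));print("pumpS",p.round(4),r.round(1).tolist())
for s in (1,-1):
    h.PREF=s;plan((.45,-.31,.2),.391)
E
```

```text
[[ 0.348  0.937 -0.   ]
 [ 0.937 -0.348 -0.001]
 [-0.001  0.    -1.   ]]
wristcam rel tool [-0.001 -0.068 -0.158] [[ 1.   -0.    0.  ]
 [ 0.    0.97 -0.25]
 [-0.    0.25  0.97]]
guardT [ 0.5895 -0.0124  0.0825] [[-1.1, 0.1], [1.1, -0.1]]
guardS [ 0.5925 -0.0134  0.0869] [[-0.2, 0.1], [0.2, -0.2]]
pumpS [ 0.7093 -0.0198  0.0906] [[-1.4, -0.1], [-0.1, -0.8], [2.4, 0.4]]
clk 0.15 pos [0.2176 0.5855 0.2261] joints [-1.32  0.44  0.02  1.57 -0.01  1.13 -0.08] w 0.999 F [0.  0.4 0.3]
rem shift mm(tool) [-758.4  529.8   27.1] turn rad [-0.     0.001 -0.747] => frac shift [-5.056  3.532  0.181] frac turn [-1.000e-03  2.000e-03 -1.494e+00]
rows needed 19 each [-0.266  0.186  0.01 ] [-0.     0.    -0.079]
clk 0.15 pos [0.2176 0.5855 0.2261] joints [-1.32  0.44  0.02  1.57 -0.01  1.13 -0.08] w 0.999 F [0.  0.4 0.3]
rem shift mm(tool) [-758.4  529.8   27.1] turn rad [2.000e-03 0.000e+00 2.395e+00] => frac shift [-5.056  3.532  0.181] frac turn [3.000e-03 1.000e-03 4.789e+00]
rows needed 19 each [-0.266  0.186  0.01 ] [0.    0.    0.252]
```

```bash
sed -i 's/^PREF=1/PREF=-1/' h.py; cat >> h.py <<'E'
def go(target,yaw,step=.049,pitch=0.,grip=-1,rows=5,dp=3):
    o=observe(); p=o["position"]; R=Rn.from_rotvec(o["ee_rot"])
    y=np.array([-np.sin(yaw),np.cos(yaw),0]); z=np.array([0,0,-1.]); x=y*PREF
    Rt=Rn.from_rotvec(-pitch*y)*Rn.from_matrix(np.c_[x,np.cross(z,x),z])
    w=(R.inv()*Rt).as_rotvec(); D=np.array(target)-p
    k=max(1,int(np.ceil(max(np.linalg.norm(D)/step,np.linalg.norm(w)/.148))))
    ex=Rt.inv().apply(D)
    print("clk %.2f pos %s j %s w %.3f F %s | D %s w %s k=%d"%(o["clock"],p.round(4),o["joints"].round(2),o["width"],o["force"].round(1),(D*1e3).round(1),w.round(3),k))
    out=[]
    for i in range(min(k,rows)):
        Ri=R*Rn.from_rotvec(w*i/k)
        out.append([round(float(v),dp)+0. for v in np.r_[Ri.inv().apply(D/k)/.15,w/k/.5]]+[grip])
    print(json.dumps(out))
E
python3 - <<'E'
from h import *
go((.45,.2,.34),.083)
E
```

```text
clk 0.15 pos [0.2176 0.5855 0.2261] j [-1.32  0.44  0.02  1.57 -0.01  1.13 -0.08] w 0.999 F [0.  0.4 0.3] | D [ 232.4 -385.5  113.9] w [2.000e-03 0.000e+00 2.703e+00] k=19
[[-0.098, 0.124, -0.04, 0.0, 0.0, 0.284, -1], [-0.08, 0.136, -0.04, 0.0, 0.0, 0.284, -1], [-0.06, 0.146, -0.04, 0.0, 0.0, 0.284, -1], [-0.038, 0.153, -0.04, 0.0, 0.0, 0.284, -1], [-0.016, 0.157, -0.04, 0.0, 0.0, 0.284, -1]]
```

Call:
play_rows(
  rows=[
    [-0.098,0.124,-0.06,0,0,0.28,-1],
    [-0.08,0.136,-0.06,0,0,0.28,-1],
    [-0.06,0.146,-0.06,0,0,0.28,-1],
    [-0.038,0.153,-0.04,0,0,0.28,-1],
    [-0.016,0.157,-0.04,0,0,0.28,-1],
  ],
)

```text
clock: 0.65
position: [0.2768, 0.4822, 0.2631]
ee_rot: [3.041, 0.772, -0.009]
force: [0.2, 1.3, 0.6]
width: 0.996
```

```bash
python3 - <<'E'
from h import *
go((.50,.0,.36),.083)
E
```

```text
clk 0.65 pos [0.2768 0.4822 0.2631] j [-1.3   0.3   0.2   1.7  -0.07  1.16 -0.58] w 0.996 F [0.2 1.3 0.6] | D [ 223.2 -482.2   96.9] w [0.008 0.002 1.985] k=14
[[-0.016, 0.253, -0.045, 0.001, 0.0, 0.284, -1], [0.019, 0.252, -0.046, 0.001, 0.0, 0.284, -1], [0.055, 0.247, -0.046, 0.001, 0.0, 0.284, -1], [0.089, 0.237, -0.046, 0.001, 0.0, 0.284, -1], [0.122, 0.222, -0.046, 0.001, 0.0, 0.284, -1]]
```

Call:
play_rows(
  rows=[
    [-0.016,0.253,-0.05,0,0,0.284,-1],
    [0.019,0.252,-0.05,0,0,0.284,-1],
    [0.055,0.247,-0.05,0,0,0.284,-1],
    [0.089,0.237,-0.05,0,0,0.284,-1],
    [0.122,0.222,-0.05,0,0,0.284,-1],
  ],
)

```text
clock: 1.15
position: [0.3553, 0.3036, 0.3012]
ee_rot: [3.112, -0.375, -0.009]
force: [0.1, 0.5, 1.0]
width: 1.002
```

```bash
python3 - <<'E'
from h import *
go((.54,-.02,.36),.083)
E
```

```text
clk 1.15 pos [0.3553 0.3036 0.3012] j [-1.18  0.11  0.4   1.84 -0.05  1.21 -1.  ] w 1.002 F [0.1 0.5 1. ] | D [ 184.7 -323.6   58.8] w [ 9.000e-03 -1.000e-03  1.248e+00] k=9
[[0.19, 0.201, -0.043, 0.002, 0.0, 0.277, -1], [0.215, 0.173, -0.043, 0.002, 0.0, 0.277, -1], [0.237, 0.141, -0.043, 0.002, 0.0, 0.277, -1], [0.254, 0.107, -0.044, 0.002, 0.0, 0.277, -1], [0.267, 0.071, -0.044, 0.002, 0.0, 0.277, -1]]
```

Call:
play_rows(
  rows=[
    [0.19,0.201,-0.043,0,0,0.277,-1],
    [0.215,0.173,-0.043,0,0,0.277,-1],
    [0.237,0.141,-0.043,0,0,0.277,-1],
    [0.254,0.107,-0.044,0,0,0.277,-1],
    [0.267,0.071,-0.044,0,0,0.277,-1],
  ],
)

```text
clock: 1.65
position: [0.4571, 0.1147, 0.3355]
ee_rot: [2.781, -1.447, -0.007]
force: [1.3, 0.2, -0.7]
width: 1.001
```

```bash
python3 - <<'E'
from h import *
go((.54,-.02,.36),.083)
E
```

```text
clk 1.65 pos [0.4571 0.1147 0.3355] j [-0.94  0.09  0.65  1.79 -0.06  1.29 -1.24] w 1.001 F [ 1.3  0.2 -0.7] | D [  82.9 -134.7   24.5] w [ 0.008 -0.001  0.528] k=4
[[0.263, 0.016, -0.041, 0.004, -0.001, 0.264, -1], [0.263, -0.019, -0.041, 0.004, -0.001, 0.264, -1], [0.258, -0.053, -0.041, 0.004, -0.001, 0.264, -1], [0.249, -0.087, -0.041, 0.004, -0.001, 0.264, -1]]
```

Call:
play_rows(
  rows=[
    [0.263,0.016,-0.041,0,0,0.264,-1],
    [0.263,-0.019,-0.041,0,0,0.264,-1],
    [0.258,-0.053,-0.041,0,0,0.264,-1],
    [0.249,-0.087,-0.041,0,0,0.264,-1],
    [0,0,0,0,0,0,-1],
  ],
)

```text
clock: 2.15
position: [0.5419, -0.0327, 0.3622]
ee_rot: [2.271, -2.161, 0.001]
force: [-0.6, -0.6, -0.8]
width: 1.001
```

```bash
python3 - <<'E'
from h import *
W=camera_model("wrist");im=get_image("wrist");cv2.imwrite("pics/w1.png",im)
pickle=np.savez("w1.npz",**{k:W[k] for k in W})
go((.45,-.31,.28),.391)
E
```

```text
clk 2.20 pos [ 0.5411 -0.0303  0.3616] j [-0.69  0.26  0.85  1.6  -0.19  1.38 -1.34] w 0.999 F [ 0.3 -0.9  0.1] | D [ -91.1 -279.7  -81.6] w [ 0.006 -0.002 -0.336] k=7
[[0.261, 0.101, 0.079, 0.002, -0.001, -0.096, -1], [0.256, 0.113, 0.079, 0.002, -0.001, -0.096, -1], [0.25, 0.125, 0.079, 0.002, -0.001, -0.096, -1], [0.244, 0.137, 0.079, 0.002, -0.001, -0.096, -1], [0.237, 0.149, 0.078, 0.002, -0.001, -0.096, -1]]
```

View pics/w1.png

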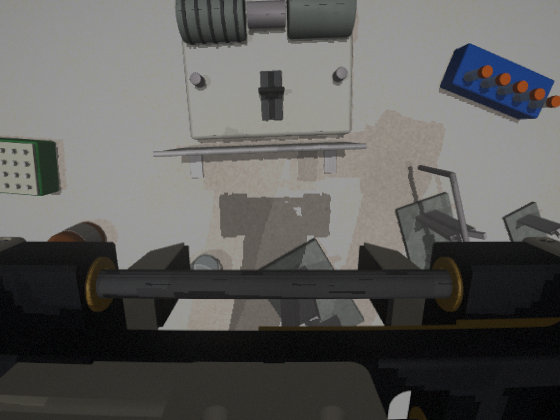

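```bash
python3 - <<'E'
import cv2
s=cv2.imread("pics/w1.png")
def c(im,x,y,w,h,f,n): cv2.imwrite(n,cv2.resize(im[y:y+h,x:x+w],None,fx=f,fy=f,interpolation=cv2.INTER_CUBIC))
c(s,145,60,230,120,3.4,"pics/w1_pump.png")
c(s,240,60,60,70,8,"pics/w1_lev.png")
E
```

```text
(no output)
```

View pics/w1_pump.png

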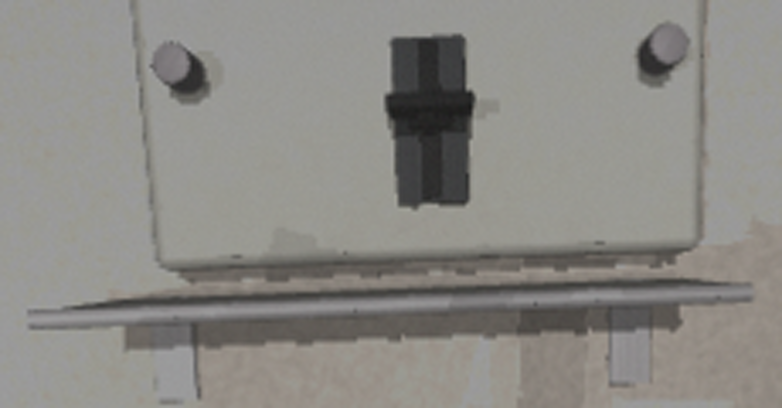

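View pics/w1_lev.png

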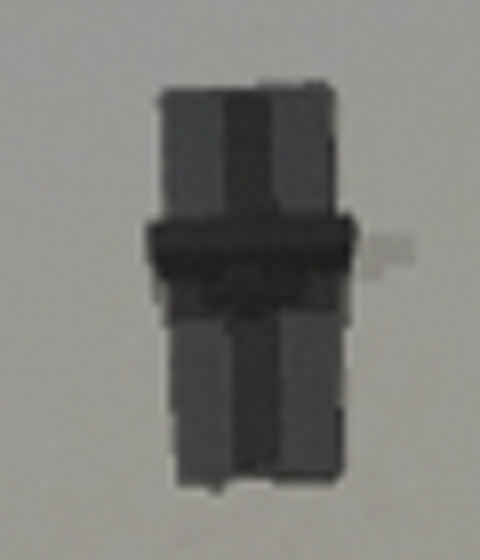

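```bash
cat >> h.py <<'E'
def back(m,uv,z):
    u=cv2.undistortPoints(np.array([[uv]],float),m["K"],m["dist"])[0,0]
    d=m["R"].T@np.array([u[0],u[1],1]);c=-m["R"].T@m["t"];k=(z-c[2])/d[2];return (c+k*d)
E
python3 - <<'E'
from h import *
W=dict(np.load("w1.npz"))
T=camera_model("top")
lev=un((240,60),8,[(147,228),(353,216),(150,262),(354,250)])
P=[back(W,q,.091) for q in lev];print("paddle far L,R; near L,R",np.round(P,4).tolist())
print("T paddle far", [back(T,q,.091).round(4).tolist() for q in un((205,95),6,[(341,362),(411,348)])])
g=un((145,60),3.4,[(28,318),(752,292)]);G=[back(W,q,.12) for q in g];print("guard",np.round(G,4).tolist(), "mid",np.mean(G,0).round(4),"yaw",np.arctan2(G[1][0]-G[0][0],G[0][1]-G[1][1]))
pc=un((145,60),3.4,[(160,265),(700,243)]);G=[back(W,q,.045) for q in pc];print("pump near corners",np.round(G,4).tolist(),"yaw",np.arctan2(G[1][0]-G[0][0],G[0][1]-G[1][1]))
r=un((240,60),8,[(160,90),(330,86),(178,485),(342,480)]);print("rail",[back(W,q,.05).round(4).tolist() for q in r])
E
```

```text
paddle far L,R; near L,R [[0.6639, -0.0084, 0.091], [0.6674, -0.0415, 0.091], [0.6587, -0.0091, 0.091], [0.6622, -0.042, 0.091]]
T paddle far [[0.6624, -0.0079, 0.091], [0.6681, -0.0401, 0.091]]
guard [[0.5766, 0.1202, 0.12], [0.5992, -0.1481, 0.12]] mid [ 0.5879 -0.0139  0.12  ] yaw 0.08410785302969181
pump near corners [[0.5961, 0.0893, 0.045], [0.6171, -0.1451, 0.045]] yaw 0.08933134123165208
rail [[0.6922, -0.0078, 0.05], [0.6943, -0.0374, 0.05], [0.6256, -0.0137, 0.05], [0.628, -0.0433, 0.05]]
```

The choice is clear: the middle rest holds the rod. The paddle's far face is near (0.666, -0.025), and the guard's yaw is about 0.085. I'm going above the rod now.

Call:
play_rows(
  rows=[
    [0.261,0.101,0.07,0,0,-0.096,-1],
    [0.256,0.113,0.07,0,0,-0.096,-1],
    [0.25,0.125,0.07,0,0,-0.096,-1],
  ],
)

```text
clock: 2.5
position: [0.5045, -0.1437, 0.3287]
ee_rot: [2.45, -1.958, -0.006]
force: [1.0, 0.5, -0.9]
width: 0.995
```

```bash
python3 - <<'E'
from h import *
go((.45,-.31,.26),.391)
E
```

```text
clk 2.50 pos [ 0.5045 -0.1437  0.3287] j [-0.49  0.24  0.85  1.7  -0.18  1.3  -0.96] w 0.995 F [ 1.   0.5 -0.9] | D [ -54.5 -166.3  -68.7] w [ 0.006  0.    -0.169] k=4
[[0.25, 0.149, 0.116, 0.003, 0.0, -0.084, -1], [0.244, 0.16, 0.115, 0.003, 0.0, -0.084, -1], [0.237, 0.17, 0.115, 0.003, 0.0, -0.084, -1], [0.229, 0.18, 0.115, 0.003, 0.0, -0.084, -1]]
```

Call:
play_rows(
  rows=[
    [0.25,0.149,0.116,0,0,-0.084,-1],
    [0.244,0.16,0.115,0,0,-0.084,-1],
    [0.237,0.17,0.115,0,0,-0.084,-1],
    [0.229,0.18,0.115,0,0,-0.084,-1],
    [0,0,0,0,0,0,-1],
  ],
)

```text
clock: 3.0
position: [0.4455, -0.3138, 0.2556]
ee_rot: [2.624, -1.724, -0.011]
force: [-0.7, -0.1, -0.1]
width: 1.004
```

```bash
python3 - <<'E'
from h import *
W=camera_model("wrist");im=get_image("wrist");cv2.imwrite("pics/w2.png",im)
np.savez("w2.npz",**{k:W[k] for k in W})
go((.4505,-.3105,.18),.391,step=.03)
E
```

```text
clk 3.05 pos [ 0.4476 -0.311   0.2562] j [-0.1   0.34  0.83  1.77 -0.27  1.16 -0.35] w 1.000 F [0.4 1.2 0.9] | D [  2.9   0.5 -76.2] w [0.005 0.006 0.019] k=3
[[0.003, -0.007, 0.169, 0.003, 0.004, 0.013, -1], [0.002, -0.007, 0.169, 0.003, 0.004, 0.013, -1], [0.002, -0.007, 0.169, 0.003, 0.004, 0.013, -1]]
```

View pics/w2.png

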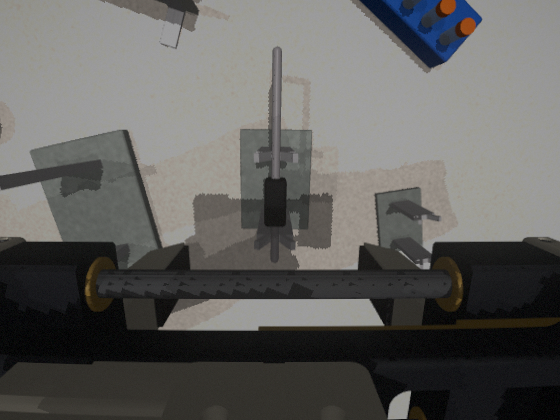

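```bash
python3 - <<'E'
import cv2
s=cv2.imread("pics/w2.png")
cv2.imwrite("pics/w2c.png",cv2.resize(s[35:270,220:330],None,fx=2.5,fy=2.5,interpolation=cv2.INTER_CUBIC))
cv2.imwrite("pics/w2d.png",cv2.resize(s[165:270,235:320],None,fx=5.6,fy=5.6,interpolation=cv2.INTER_CUBIC))
E
```

```text
(no output)
```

View pics/w2d.png

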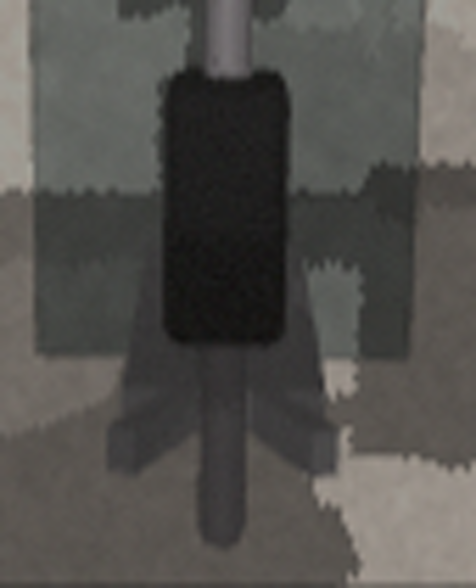

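View pics/w2c.png

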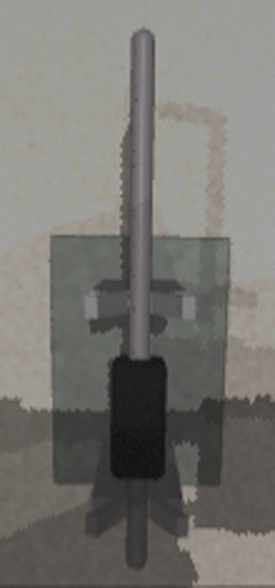

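```bash
python3 - <<'E'
from h import *
W=dict(np.load("w2.npz"))
h4=un((235,165),5.6,[(164,78),(289,74),(287,340),(164,343),(221,540)])
L=[(.022,.010,.137),(.022,-.010,.137),(-.022,-.010,.137),(-.022,.010,.137),(-.062,0,.127)]
be=un((220,35),2.5,[(143,30)]); Lb=[(.134,0,.127)]
p,r=fit([(W,L,h4),(W,Lb,be)],(.45,-.31,.39));print(p.round(4),r.round(1).tolist())
bc=un((220,35),2.5,[(51,235),(230,237)]);p,r=fit([(W,[(.065,.045,.012),(.065,-.045,.012)],bc)],(.45,-.31,.39));print("rest",p.round(4))
E
```

```text
[ 0.4505 -0.3126  0.3981] [[0.1, -0.3], [0.3, 0.7], [-0.4, 0.6], [-0.0, -0.2], [0.2, 0.6], [-0.1, -2.8]]
rest [ 0.4513 -0.3127  0.3978]
```

Call:
play_rows(
  rows=[
    [0.003,-0.007,0.18,0,0,0,-1],
    [0.003,-0.007,0.18,0,0,0,-1],
    [0.003,-0.005,0.17,0,0,0,-1],
    [0,0,0,0,0,0,-1],
  ],
)

```text
clock: 3.45
position: [0.4547, -0.3032, 0.175]
ee_rot: [-2.632, 1.707, 0.011]
force: [0.5, -0.2, 0.6]
width: 1.003
```

```bash
python3 - <<'E'
from h import *
go((.4505,-.312,.107),.395,step=.025)
E
```

```text
clk 3.45 pos [ 0.4547 -0.3032  0.175 ] j [-0.06  0.43  0.77  1.87 -0.36  0.99 -0.28] w 1.003 F [ 0.5 -0.2  0.6] | D [ -4.2  -8.8 -68. ] w [0.    0.008 0.025] k=3
[[0.015, 0.016, 0.151, 0.0, 0.006, 0.017, -1], [0.015, 0.016, 0.151, 0.0, 0.006, 0.017, -1], [0.015, 0.016, 0.151, 0.0, 0.006, 0.017, -1]]
```

Call:
play_rows(
  rows=[
    [0.045,0.048,0.1,0,0.018,0.05,-1],
    [0,0,0.1,0,0,0,-1],
    [0,0,0.05,0,0,0,-1],
  ],
)

```text
clock: 3.75
position: [0.4551, -0.3082, 0.1392]
ee_rot: [-2.619, 1.73, -0.005]
force: [-0.8, 0.5, -0.5]
width: 0.999
```

```bash
python3 - <<'E'
from h import *
go((.4505,-.312,.107),.395,step=.025)
E
```

```text
clk 3.75 pos [ 0.4551 -0.3082  0.1392] j [-0.03  0.48  0.74  1.91 -0.41  0.91 -0.25] w 0.999 F [-0.8  0.5 -0.5] | D [ -4.6  -3.8 -32.2] w [-0.004 -0.001  0.008] k=2
[[0.006, 0.019, 0.107, -0.004, -0.001, 0.008, -1], [0.006, 0.019, 0.107, -0.004, -0.001, 0.008, -1]]
```

Call:
play_rows(
  rows=[
    [0.012,0.04,0.08,0,0,0.016,-1],
    [0,0.005,0.06,0,0,0,-1],
    [0,0,0.04,0,0,0,-1],
    [0,0,0,0,0,0,-1],
  ],
)

```text
clock: 4.15
position: [0.4506, -0.3113, 0.1106]
ee_rot: [-2.613, 1.737, -0.005]
force: [1.0, 1.0, -0.9]
width: 0.998
```

```bash
python3 - <<'E'
from h import *
go((.4505,-.312,.107),.395,step=.025)
E
```

```text
clk 4.15 pos [ 0.4506 -0.3113  0.1106] j [ 0.    0.51  0.72  1.94 -0.45  0.85 -0.21] w 0.998 F [ 1.   1.  -0.9] | D [-0.1 -0.7 -3.6] w [-0.005 -0.001  0.002] k=1
[[0.004, 0.002, 0.024, -0.011, -0.001, 0.005, -1]]
```

Call:
play_rows(
  rows=[
    [0.004,0.002,0.024,-0.01,0,0,-1],
    [0,0,0,0,0,0,1],
    [0,0,0,0,0,0,1],
    [0,0,0,0,0,0,1],
    [0,0,0,0,0,0,1],
  ],
  force=15,
)

```text
clock: 4.65
position: [0.4513, -0.3127, 0.1077]
ee_rot: [2.616, -1.739, 0.003]
force: [-0.8, -0.4, 0.3]
width: 0.702
```

Call:
play_rows(
  rows=[
    [0,0,0,0,0,0,1],
    [0,0,0,0,0,0,1],
    [0,0,0,0,0,0,1],
    [0,0,0,0,0,0,1],
  ],
  force=15,
)

```text
clock: 5.05
position: [0.4514, -0.3127, 0.108]
ee_rot: [2.616, -1.739, 0.004]
force: [-0.7, 1.0, -0.1]
width: 0.353
```

```bash
python3 - <<'E'
from h import *
go((.4505,-.312,.107),.395,step=.025)
print(observe()["ft_torque"])
E
```

```text
clk 5.05 pos [ 0.4514 -0.3127  0.108 ] j [ 0.    0.52  0.72  1.94 -0.45  0.84 -0.21] w 0.353 F [-0.7  1.  -0.1] | D [-0.9  0.7 -1. ] w [-0.001 -0.002  0.002] k=1
[[-0.007, 0.004, 0.007, -0.003, -0.004, 0.004, -1]]
[-0.0409992   0.15430436 -0.0117833 ]
```

Call:
play_rows(
  rows=[
    [0,0,0,0,0,0,1],
    [0,0,0,0,0,0,1],
    [0,0,0,0,0,0,1],
    [0,0,0,0,0,0,1],
  ],
)

```text
clock: 5.45
position: [0.4514, -0.3127, 0.1081]
ee_rot: [-2.616, 1.74, -0.004]
force: [0.1, -0.4, 0.1]
width: 0.216
```

Call:
play_rows(
  rows=[
    [0,0,0,0,0,0,1],
    [0,0,0,0,0,0,1],
  ],
  force=60,
)

```text
clock: 5.65
position: [0.4514, -0.3127, 0.108]
ee_rot: [-2.616, 1.74, -0.004]
force: [0.6, 0.2, 0.3]
width: 0.211
```

```bash
python3 - <<'E'
from h import *
go((.4505,-.312,.107),.395,step=.025)
print(observe()["ft_torque"])
E
```

```text
clk 5.65 pos [ 0.4514 -0.3127  0.108 ] j [ 0.    0.52  0.72  1.94 -0.45  0.84 -0.21] w 0.211 F [0.6 0.2 0.3] | D [-0.9  0.7 -1. ] w [-0.001 -0.002  0.002] k=1
[[-0.006, 0.004, 0.007, -0.003, -0.004, 0.004, -1]]
[-0.04351721  0.12644906 -0.00096396]
```

Call:
play_rows(
  rows=[
    [0,0,-0.08,0,0,0,1],
    [0,0,-0.15,0,0,0,1],
    [0,0,-0.2,0,0,0,1],
  ],
)

```text
clock: 5.95
position: [0.4484, -0.3106, 0.1716]
ee_rot: [2.614, -1.739, -0.011]
force: [0.4, -0.7, -2.2]
width: 0.212
```

```bash
python3 - <<'E'
from h import *
o=observe();print(o["force"],o["ft_torque"])
go((.4514,-.3127,.25),.397,grip=1)
E
```

```text
[ 0.40644502 -0.67513523 -2.17342667] [-0.11580961  0.14012289 -0.00714732]
clk 5.95 pos [ 0.4484 -0.3106  0.1716] j [-0.05  0.44  0.78  1.88 -0.37  0.98 -0.29] w 0.212 F [ 0.4 -0.7 -2.2] | D [ 3.  -2.1 78.4] w [ 0.005  0.005 -0.   ] k=2
[[0.009, -0.005, -0.262, 0.005, 0.005, 0.0, 1], [0.01, -0.006, -0.262, 0.005, 0.005, 0.0, 1]]
```

Call:
play_rows(
  rows=[
    [0.009,-0.005,-0.262,0,0,0,1],
    [0.01,-0.006,-0.262,0,0,0,1],
    [0,0,0,0,0,0,1],
  ],
)

```text
clock: 6.25
position: [0.4511, -0.3141, 0.2577]
ee_rot: [2.612, -1.741, -0.006]
force: [0.5, -0.5, -3.4]
width: 0.219
```

```bash
python3 - <<'E'
from h import *
W=camera_model("wrist");im=get_image("wrist");cv2.imwrite("pics/w3.png",im)
go((.505,-.04,.255),.085,grip=1,step=.04)
E
```

```text
clk 6.30 pos [ 0.4503 -0.3131  0.2553] j [-0.11  0.35  0.84  1.76 -0.28  1.16 -0.36] w 0.214 F [ 1.2  0.9 -4. ] | D [ 54.7 273.1  -0.3] w [0.006 0.003 0.31 ] k=7
[[-0.22, -0.148, 0.0, 0.002, 0.001, 0.089, 1], [-0.226, -0.138, 0.0, 0.002, 0.001, 0.089, 1], [-0.232, -0.128, 0.0, 0.002, 0.001, 0.089, 1], [-0.238, -0.118, 0.0, 0.002, 0.001, 0.089, 1], [-0.243, -0.107, 0.0, 0.002, 0.001, 0.089, 1]]
```

View pics/w3.png

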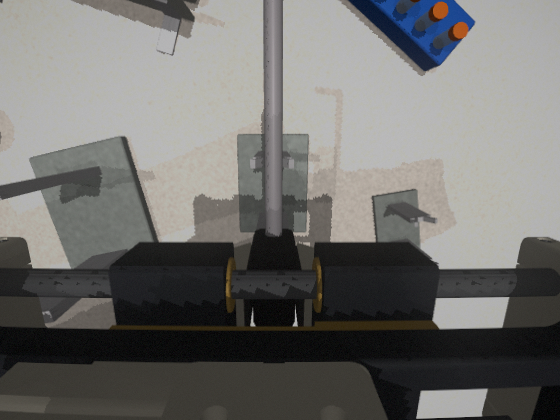

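The rod is lifted clear of the rest and straight in the grip. I'm moving it over to the guard.

Call:
play_rows(
  rows=[
    [-0.22,-0.148,0,0,0,0.089,1],
    [-0.226,-0.138,0,0,0,0.089,1],
    [-0.232,-0.128,0,0,0,0.089,1],
    [-0.238,-0.118,0,0,0,0.089,1],
    [-0.243,-0.107,0,0,0,0.089,1],
  ],
)

```text
clock: 6.8
position: [0.485, -0.118, 0.2512]
ee_rot: [2.375, -2.042, -0.017]
force: [1.4, -0.0, -3.7]
width: 0.215
```

```bash
python3 - <<'E'
from h import *
go((.5605,-.034,.25),.085,grip=1,step=.035)
E
```

```text
clk 6.80 pos [ 0.485  -0.118   0.2512] j [-0.56  0.27  0.88  1.87 -0.22  1.12 -1.02] w 0.215 F [ 1.4 -0.  -3.7] | D [75.5 84.  -1.2] w [0.014 0.002 0.066] k=4
[[-0.12, -0.145, 0.0, 0.007, 0.001, 0.033, 1], [-0.122, -0.143, 0.001, 0.007, 0.001, 0.033, 1], [-0.124, -0.141, 0.001, 0.007, 0.001, 0.033, 1], [-0.127, -0.139, 0.002, 0.007, 0.001, 0.033, 1]]
```

Call:
play_rows(
  rows=[
    [-0.12,-0.145,0,0.007,0,0.033,1],
    [-0.122,-0.143,0,0.007,0,0.033,1],
    [-0.124,-0.141,0,0.007,0,0.033,1],
    [-0.127,-0.139,0,0.007,0,0.033,1],
    [0,0,0,0,0,0,1],
  ],
)

```text
clock: 7.3
position: [0.5577, -0.0202, 0.2432]
ee_rot: [2.317, -2.116, -0.021]
force: [-0.5, -0.1, -3.5]
width: 0.21
```

```bash
python3 - <<'E'
from h import *
go((.5605,-.034,.25),.085,grip=1,step=.035)
o=observe();print(o["force"],o["ft_torque"])
W=camera_model("wrist");im=get_image("wrist");cv2.imwrite("pics/w4.png",im)
np.savez("w4.npz",**{k:W[k] for k in W})
cv2.imwrite("pics/s4.png",get_image("scene"))
go((.5605,-.034,.25),.085,grip=1,step=.035)
E
```

```text
clk 7.30 pos [ 0.5577 -0.0202  0.2432] j [-0.66  0.39  0.84  1.75 -0.32  1.15 -1.2 ] w 0.210 F [-0.5 -0.1 -3.5] | D [  2.8 -13.8   6.8] w [0.012 0.007 0.006] k=1
[[0.093, -0.009, -0.046, 0.025, 0.014, 0.011, 1]]
[-0.49901843 -0.05938893 -3.50936636] [-0.02927284  0.23861175  0.00464541]
clk 7.40 pos [ 0.5557 -0.0241  0.2435] j [-0.65  0.39  0.84  1.75 -0.32  1.15 -1.2 ] w 0.212 F [-0.2 -0.5 -2.6] | D [ 4.8 -9.9  6.5] w [0.014 0.006 0.002] k=1
[[0.068, -0.025, -0.044, 0.027, 0.012, 0.004, 1]]
```

View pics/w4.png

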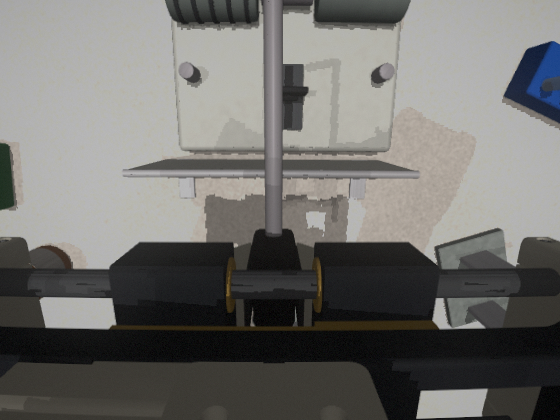

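View pics/s4.png

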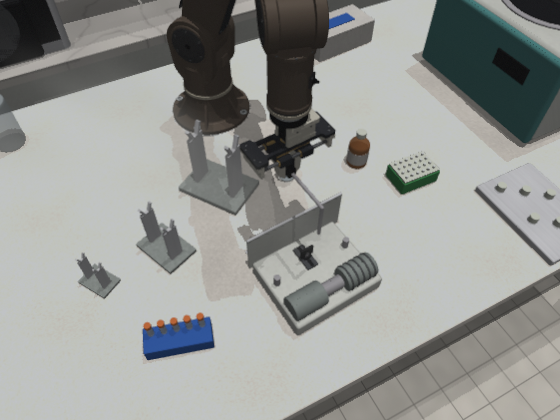

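Call:
play_rows(
  rows=[
    [0.068,-0.025,0.0,0.027,0.012,0.004,1],
    [0,0,0,0,0,0,1],
  ],
)

```text
clock: 7.6
position: [0.5589, -0.0368, 0.2426]
ee_rot: [2.31, -2.127, 0.0]
force: [0.1, 0.3, -2.4]
width: 0.215
```

```bash
python3 - <<'E'
from h import *
go((.5605,-.034,.18),.085,grip=1,step=.025)
E
```

```text
clk 7.60 pos [ 0.5589 -0.0368  0.2426] j [-0.64  0.39  0.85  1.76 -0.32  1.14 -1.18] w 0.215 F [ 0.1  0.3 -2.4] | D [  1.6   2.8 -62.6] w [ 0.001 -0.001 -0.003] k=3
[[-0.006, -0.004, 0.139, 0.001, -0.001, -0.002, 1], [-0.006, -0.004, 0.139, 0.001, -0.001, -0.002, 1], [-0.006, -0.004, 0.139, 0.001, -0.001, -0.002, 1]]
```

Call:
play_rows(
  rows=[
    [-0.01,-0.012,0.139,0,0,0,1],
    [-0.003,0,0.139,0,0,0,1],
    [-0.003,0,0.1,0,0,0,1],
    [0,0,0,0,0,0,1],
  ],
)

```text
clock: 8.0
position: [0.559, -0.0391, 0.1853]
ee_rot: [-2.303, 2.136, -0.002]
force: [-0.7, 0.1, -3.1]
width: 0.214
```

```bash
python3 - <<'E'
from h import *
go((.5605,-.034,.139),.085,grip=1,step=.025)
s=get_image("scene"); t=get_image("top")
cv2.imwrite("pics/s5.png",cv2.resize(s[170:320,235:395],None,fx=4.5,fy=4.5,interpolation=cv2.INTER_CUBIC)[:600])
go((.5605,-.034,.139),.085,grip=1,step=.025)
E
```

```text
clk 8.00 pos [ 0.559  -0.0391  0.1853] j [-0.6   0.45  0.81  1.83 -0.38  1.02 -1.13] w 0.214 F [-0.7  0.1 -3.1] | D [  1.5   5.1 -46.3] w [-0.001 -0.001 -0.01 ] k=2
[[-0.017, -0.006, 0.154, -0.001, -0.001, -0.01, 1], [-0.017, -0.006, 0.154, -0.001, -0.001, -0.01, 1]]
clk 8.10 pos [ 0.5603 -0.0394  0.1872] j [-0.6   0.45  0.81  1.83 -0.38  1.02 -1.13] w 0.212 F [ 0.4 -0.3 -1.8] | D [  0.2   5.4 -48.2] w [-0.004 -0.001 -0.01 ] k=2
[[-0.018, -0.001, 0.161, -0.004, -0.001, -0.01, 1], [-0.018, -0.002, 0.161, -0.004, -0.001, -0.01, 1]]
```

View pics/s5.png

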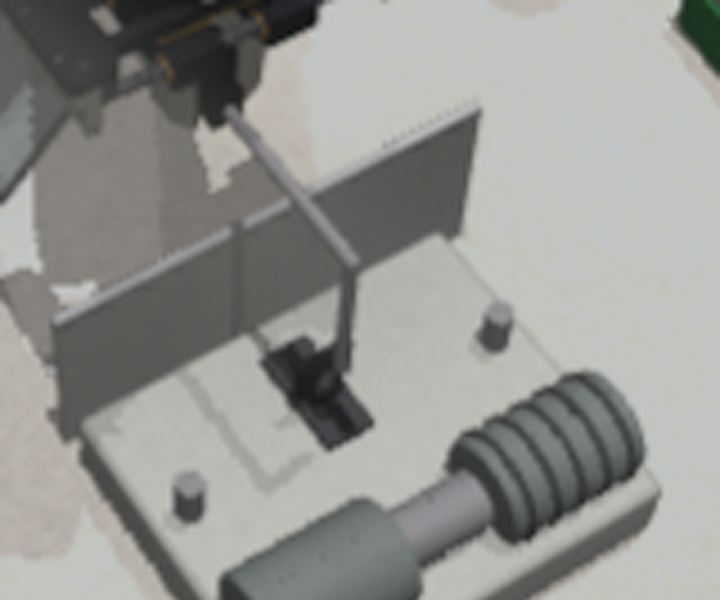

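```bash
python3 - <<'E'
from h import *
S=camera_model("scene")
q=un((235,170),4.5,[(345,370),(353,268)])
print(q,back(S,q[0],.109),back(S,q[1],.206),proj(S,[(.5603+.13*np.cos(.095),-.0394+.13*np.sin(.095),.109)]))
E
```

```text
[[311.27777778 251.83333333]
 [313.05555556 229.16666667]] [ 0.68899711 -0.02708078  0.109     ] [ 0.69371034 -0.03189987  0.206     ] [[311.4394872  252.06775539]]
```

Measured tip and kinematics agree within a pixel. I'm descending behind the paddle.

Call:
play_rows(
  rows=[
    [-0.035,-0.002,0.12,0,0,-0.02,1],
    [0,0,0.12,0,0,0,1],
    [0,0,0.06,0,0,0,1],
    [0,0,0,0,0,0,1],
  ],
)

```text
clock: 8.5
position: [0.5634, -0.0357, 0.1457]
ee_rot: [-2.306, 2.121, -0.013]
force: [-0.4, -0.3, -2.7]
width: 0.213
```

```bash
python3 - <<'E'
from h import *
go((.5605,-.034,.139),.085,grip=1,step=.025)
E
```

```text
clk 8.50 pos [ 0.5634 -0.0357  0.1457] j [-0.57  0.49  0.77  1.88 -0.43  0.93 -1.09] w 0.213 F [-0.4 -0.3 -2.7] | D [-2.9  1.7 -6.7] w [-0.012 -0.001 -0.001] k=1
[[-0.013, 0.019, 0.044, -0.023, -0.002, -0.003, 1]]
```

Call:
play_rows(
  rows=[
    [-0.013,0.02,0.044,-0.01,0,0,1],
    [0,0,0,0,0,0,1],
    [0,0,0,0,0,0,1],
  ],
)

```text
clock: 8.8
position: [0.5613, -0.0344, 0.1408]
ee_rot: [-2.307, 2.123, -0.011]
force: [0.6, 0.3, -3.3]
width: 0.212
```

```bash
python3 - <<'E'
from h import *
go((.5605,-.034,.139),.085,grip=1,step=.025)
s=get_image("scene"); f=[];t=[]
cv2.imwrite("pics/s6.png",cv2.resize(s[170:320,235:395],None,fx=4.5,fy=4.5,interpolation=cv2.INTER_CUBIC)[:600])
o=observe();print(o["force"],o["ft_torque"],o["joint_efforts"])
go((.5605,-.034,.139),.085,grip=1,step=.025)
E
```

```text
clk 8.80 pos [ 0.5613 -0.0344  0.1408] j [-0.57  0.5   0.77  1.88 -0.43  0.92 -1.09] w 0.212 F [ 0.6  0.3 -3.3] | D [-0.8  0.4 -1.8] w [-0.009 -0.001 -0.002] k=1
[[-0.003, 0.005, 0.012, -0.019, -0.002, -0.004, 1]]
[-0.25177021 -0.02256904 -2.9718292 ] [-0.03363991  0.24560819  0.01573541] [ 1.41933435e-01 -5.63332200e+01  1.20452356e+01 -2.64455491e+01
 -6.36126171e-02 -2.24190122e-01 -3.35631354e-03]
clk 8.85 pos [ 0.5612 -0.0343  0.1407] j [-0.57  0.5   0.77  1.88 -0.43  0.92 -1.09] w 0.209 F [-0.3 -0.  -3. ] | D [-0.7  0.3 -1.7] w [-0.009 -0.001 -0.002] k=1
[[-0.003, 0.005, 0.012, -0.018, -0.002, -0.004, 1]]
```

View pics/s6.png

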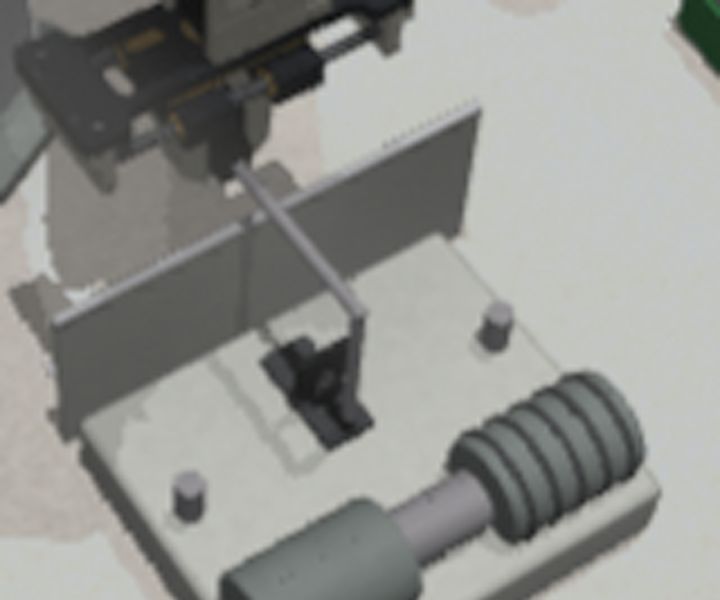

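Call:
play_rows(
  rows=[
    [0,0.04,0,0,0,0,1],
    [0,0.04,0,0,0,0,1],
    [0,0.01,0,0,0,0,1],
  ],
)

```text
clock: 9.15
position: [0.547, -0.0357, 0.1412]
ee_rot: [-2.307, 2.123, -0.012]
force: [0.8, -0.6, -2.7]
width: 0.214
```

```bash
cat >> h.py <<'E'
U=np.array([np.cos(.085),np.sin(.085),0])
def st():
    o=observe(); p=o["position"]; R=Rn.from_rotvec(o["ee_rot"])
    ax=R.as_matrix()
    tip=p+ax@np.array([0,-.130,.078-.0])  # approx: tip ahead along -tool y, below tcp
    face=np.array([.6657,-.025,0])
    d=(tip-face)
    print("clk %.2f pos %s | along %.1f lat %.1f mm tipz %.1f | Fpull %.1f Flat %.1f Fz %.1f | tq %s | yaw %.3f nose %.3f w %.3f j3 %.2f"%(o["clock"],p.round(4),d@U*1e3-4,1e3*(d@np.array([-U[1],U[0],0])),tip[2]*1e3,o["force"]@U,o["force"]@np.array([-U[1],U[0],0]),o["force"][2],o["ft_torque"].round(3),np.arctan2(-ax[1,1],-ax[0,1]),np.arcsin(-ax[2,1]),o["width"],o["joints"][2]))
E
python3 -c "
from h import *
st()"
```

```text
clk 9.15 pos [ 0.547  -0.0357  0.1412] | along 7.6 lat -0.9 mm tipz 64.5 | Fpull 0.7 Flat -0.7 Fz -2.7 | tq [-0.072  0.2    0.025] | yaw 0.083 nose 0.010 w 0.214 j3 0.77
```

Call:
play_rows(
  rows=[
    [0,0.015,0,0,0,0,1],
    [0,0.015,0,0,0,0,1],
  ],
)

```text
clock: 9.35
position: [0.5422, -0.036, 0.1415]
ee_rot: [-2.306, 2.122, -0.012]
force: [2.1, 0.4, -5.2]
width: 0.214
```

```bash
python3 -c "
from h import *
st()"
```

```text
clk 9.35 pos [ 0.5422 -0.036   0.1415] | along 2.8 lat -0.8 mm tipz 64.9 | Fpull 2.1 Flat 0.2 Fz -5.2 | tq [-0.107 -0.336  0.016] | yaw 0.083 nose 0.011 w 0.214 j3 0.78
```

Call:
play_rows(
  rows=[
    [0,0.013,0,0,0,0,1],
  ],
)

```text
clock: 9.45
position: [0.5406, -0.0362, 0.1416]
ee_rot: [-2.306, 2.122, -0.014]
force: [2.5, -0.4, -5.1]
width: 0.212
```

```bash
python3 -c "
from h import *
st()"
```

```text
clk 9.45 pos [ 0.5406 -0.0362  0.1416] | along 1.3 lat -0.8 mm tipz 65.1 | Fpull 2.4 Flat -0.6 Fz -5.1 | tq [-0.054 -0.268  0.028] | yaw 0.083 nose 0.012 w 0.212 j3 0.78
```

Call:
play_rows(
  rows=[
    [0,0.013,0,0,0,0,1],
  ],
)

```text
clock: 9.55
position: [0.539, -0.0363, 0.1417]
ee_rot: [-2.306, 2.121, -0.015]
force: [2.8, -0.5, -4.7]
width: 0.217
```

```bash
python3 -c "
from h import *
st()"
```

```text
clk 9.55 pos [ 0.539  -0.0363  0.1417] | along -0.2 lat -0.8 mm tipz 65.3 | Fpull 2.8 Flat -0.8 Fz -4.7 | tq [-0.07 -0.29  0.02] | yaw 0.083 nose 0.013 w 0.217 j3 0.78
```

Call:
play_rows(
  rows=[
    [0,0.013,0.001,0,0,0,1],
    [0,0.013,0.001,0,0,0,1],
    [0,0.013,0.001,0,0,0,1],
    [0,0.013,0.001,0,0,0,1],
    [0,0.013,0.001,0,0,0,1],
  ],
)

```text
clock: 10.05
position: [0.5298, -0.0371, 0.1411]
ee_rot: [-2.305, 2.12, -0.018]
force: [2.2, 0.2, -3.4]
width: 0.212
```

```bash
python3 -c "
from h import *
st()"
```

```text
clk 10.05 pos [ 0.5298 -0.0371  0.1411] | along -9.3 lat -0.8 mm tipz 65.0 | Fpull 2.2 Flat 0.1 Fz -3.4 | tq [ 0.028 -0.377  0.009] | yaw 0.084 nose 0.015 w 0.212 j3 0.78
```

Call:
play_rows(
  rows=[
    [0,0.013,0.001,0,0,0,1],
    [0,0.013,0.001,0,0,0,1],
    [0,0.013,0.001,0,0,0,1],
    [0,0.013,0.001,0,0,0,1],
  ],
)

```text
clock: 10.45
position: [0.5219, -0.0379, 0.1407]
ee_rot: [-2.304, 2.119, -0.019]
force: [2.4, 0.6, -3.4]
width: 0.213
```

```bash
python3 -c "
from h import *
st()"
```

```text
clk 10.45 pos [ 0.5219 -0.0379  0.1407] | along -17.1 lat -0.9 mm tipz 64.8 | Fpull 2.4 Flat 0.4 Fz -3.4 | tq [-0.003 -0.519 -0.015] | yaw 0.084 nose 0.016 w 0.213 j3 0.79
```

Call:
play_rows(
  rows=[
    [0,0.01,0.001,0,0,0,1],
    [0,0.006,0,0,0,0,1],
  ],
)

```text
clock: 10.65
position: [0.5193, -0.0381, 0.1406]
ee_rot: [-2.304, 2.119, -0.019]
force: [2.3, 0.3, -2.3]
width: 0.216
```

```bash
python3 -c "
from h import *
st()"
```

```text
clk 10.65 pos [ 0.5193 -0.0381  0.1406] | along -19.7 lat -0.9 mm tipz 64.8 | Fpull 2.3 Flat 0.1 Fz -2.3 | tq [ 0.032 -0.512 -0.023] | yaw 0.084 nose 0.017 w 0.216 j3 0.79
```

Call:
play_rows(
  rows=[
    [0,0.005,0,0,0,0,1],
  ],
)

```text
clock: 10.75
position: [0.5185, -0.0382, 0.1407]
ee_rot: [-2.304, 2.119, -0.019]
force: [2.3, 0.8, -2.8]
width: 0.21
```

```bash
python3 -c "
from h import *
st()"
```

```text
clk 10.75 pos [ 0.5185 -0.0382  0.1407] | along -20.5 lat -0.9 mm tipz 64.8 | Fpull 2.4 Flat 0.6 Fz -2.8 | tq [ 0.047 -0.455  0.004] | yaw 0.084 nose 0.017 w 0.210 j3 0.79
```

Call:
play_rows(
  rows=[
    [0,0.005,0,0,0,0,1],
  ],
)

```text
clock: 10.85
position: [0.5177, -0.0382, 0.1407]
ee_rot: [-2.304, 2.119, -0.019]
force: [2.3, 0.1, -3.5]
width: 0.216
```

```bash
python3 -c "
from h import *
st()"
```

```text
clk 10.85 pos [ 0.5177 -0.0382  0.1407] | along -21.3 lat -0.9 mm tipz 64.8 | Fpull 2.3 Flat -0.1 Fz -3.5 | tq [ 0.084 -0.486  0.022] | yaw 0.084 nose 0.017 w 0.216 j3 0.79
```

Call:
play_rows(
  rows=[
    [0,0.004,0,0,0,0,1],
  ],
)

```text
clock: 10.95
position: [0.5171, -0.0383, 0.1406]
ee_rot: [-2.304, 2.119, -0.019]
force: [2.2, -0.3, -2.7]
width: 0.211
```

Call:
play_rows(
  rows=[
    [0,0.004,0,0,0,0,1],
  ],
)

```text
clock: 11.05
position: [0.5165, -0.0383, 0.1406]
ee_rot: [-2.304, 2.119, -0.019]
force: [2.6, 0.7, -3.1]
width: 0.213
```

```bash
python3 -c "
from h import *
st()"
```

```text
clk 11.05 pos [ 0.5165 -0.0383  0.1406] | along -22.5 lat -0.9 mm tipz 64.8 | Fpull 2.6 Flat 0.5 Fz -3.1 | tq [ 0.032 -0.456  0.037] | yaw 0.084 nose 0.017 w 0.213 j3 0.79
```

Call:
play_rows(
  rows=[
    [0,0.004,0,0,0,0,1],
  ],
)

```text
clock: 11.15
position: [0.5158, -0.0384, 0.1406]
ee_rot: [-2.304, 2.119, -0.02]
force: [3.8, 1.0, -4.2]
width: 0.22
```

Call:
play_rows(
  rows=[
    [0,0.004,0,0,0,0,1],
  ],
)

```text
clock: 11.25
position: [0.5158, -0.0384, 0.1407]
ee_rot: [-2.304, 2.118, -0.021]
force: [6.4, 0.8, -5.6]
width: 0.213
```

```bash
python3 -c "
from h import *
st()"
```

```text
clk 11.25 pos [ 0.5158 -0.0384  0.1407] | along -23.2 lat -0.9 mm tipz 65.0 | Fpull 6.5 Flat 0.2 Fz -5.6 | tq [ 0.109 -1.164  0.023] | yaw 0.084 nose 0.018 w 0.213 j3 0.79
```

Call:
play_rows(
  rows=[
    [0,0.004,0,0,0,0,1],
  ],
)

```text
clock: 11.35
position: [0.5158, -0.0383, 0.1408]
ee_rot: [-2.304, 2.118, -0.023]
force: [6.1, 0.4, -6.5]
width: 0.214
```

```bash
python3 -c "
from h import *
st()"
```

```text
clk 11.35 pos [ 0.5158 -0.0383  0.1408] | along -23.0 lat -0.8 mm tipz 65.3 | Fpull 6.1 Flat -0.1 Fz -6.5 | tq [ 0.069 -1.074  0.007] | yaw 0.084 nose 0.019 w 0.214 j3 0.79
```

Call:
play_rows(
  rows=[
    [0,0.0055,0.0005,-0.002,0,0,1],
  ],
)

```text
clock: 11.45
position: [0.5158, -0.0383, 0.1408]
ee_rot: [-2.304, 2.117, -0.024]
force: [6.6, 0.2, -7.0]
width: 0.217
```

```bash
python3 -c "
from h import *
st()"
```

```text
clk 11.45 pos [ 0.5158 -0.0383  0.1408] | along -23.0 lat -0.9 mm tipz 65.3 | Fpull 6.6 Flat -0.4 Fz -7.0 | tq [ 0.038 -1.167 -0.033] | yaw 0.084 nose 0.020 w 0.217 j3 0.79
```

Call:
play_rows(
  rows=[
    [0,0.0075,0.0005,0,0,0,1],
  ],
)

```text
clock: 11.55
position: [0.5157, -0.0383, 0.1408]
ee_rot: [-2.303, 2.116, -0.026]
force: [7.4, 0.9, -7.9]
width: 0.211
```

```bash
python3 -c "
from h import *
st()"
```

```text
clk 11.55 pos [ 0.5157 -0.0383  0.1408] | along -22.9 lat -0.8 mm tipz 65.6 | Fpull 7.5 Flat 0.3 Fz -7.9 | tq [ 0.025 -1.436  0.014] | yaw 0.085 nose 0.021 w 0.211 j3 0.79
```

Call:
play_rows(
  rows=[
    [0,0.008,0.001,-0.004,0,0,1],
  ],
)

```text
clock: 11.65
position: [0.5157, -0.0383, 0.1407]
ee_rot: [-2.304, 2.116, -0.027]
force: [8.7, 1.0, -9.2]
width: 0.212
```

```bash
python3 -c "
from h import *
st()"
```

```text
clk 11.65 pos [ 0.5157 -0.0383  0.1407] | along -23.0 lat -0.8 mm tipz 65.5 | Fpull 8.7 Flat 0.3 Fz -9.2 | tq [ 0.049 -1.443 -0.021] | yaw 0.085 nose 0.021 w 0.212 j3 0.79
```

Call:
play_rows(
  rows=[
    [0,0.008,0.003,-0.004,0,0,1],
  ],
)

```text
clock: 11.75
position: [0.5156, -0.0383, 0.1404]
ee_rot: [-2.305, 2.116, -0.028]
force: [6.1, -0.1, -6.2]
width: 0.213
```

```bash
python3 -c "
from h import *
st()"
```

```text
clk 11.75 pos [ 0.5156 -0.0383  0.1404] | along -23.1 lat -0.8 mm tipz 65.2 | Fpull 6.1 Flat -0.6 Fz -6.2 | tq [ 0.003 -1.225  0.011] | yaw 0.085 nose 0.021 w 0.213 j3 0.79
```

Call:
play_rows(
  rows=[
    [0,0.0095,0.0015,-0.004,0,0,1],
  ],
)

```text
clock: 11.85
position: [0.5155, -0.0384, 0.1403]
ee_rot: [-2.305, 2.116, -0.029]
force: [8.3, 0.8, -6.7]
width: 0.212
```

```bash
python3 -c "
from h import *
st()"
```

```text
clk 11.85 pos [ 0.5155 -0.0384  0.1403] | along -23.2 lat -0.9 mm tipz 65.1 | Fpull 8.3 Flat 0.1 Fz -6.7 | tq [ 1.190e-01 -1.574e+00  1.000e-03] | yaw 0.086 nose 0.022 w 0.212 j3 0.79
```

Good: 8.3 N with the lever at its stop. I'm holding near this level, watching the force closely.

Call:
play_rows(
  rows=[
    [0,0.0095,0.0015,-0.004,0,0,1],
    [0,0.0095,0.0015,-0.004,0,0,1],
  ],
)

```text
clock: 12.05
position: [0.5155, -0.0384, 0.1403]
ee_rot: [-2.306, 2.115, -0.032]
force: [6.6, 0.2, -7.1]
width: 0.219
```

```bash
python3 -c "
from h import *
st()"
```

```text
clk 12.05 pos [ 0.5155 -0.0384  0.1403] | along -23.1 lat -0.9 mm tipz 65.3 | Fpull 6.6 Flat -0.3 Fz -7.1 | tq [ 0.068 -1.497  0.015] | yaw 0.086 nose 0.023 w 0.219 j3 0.79
```

Call:
play_rows(
  rows=[
    [0,0.0115,0.0015,-0.005,0,0,1],
    [0,0.0115,0.0015,-0.005,0,0,1],
  ],
)

```text
clock: 12.25
position: [0.5155, -0.0384, 0.1403]
ee_rot: [-2.307, 2.114, -0.035]
force: [10.2, 1.2, -8.0]
width: 0.215
```

```bash
python3 -c "
from h import *
st()"
```

```text
clk 12.25 pos [ 0.5155 -0.0384  0.1403] | along -23.0 lat -0.9 mm tipz 65.5 | Fpull 10.3 Flat 0.3 Fz -8.0 | tq [ 0.121 -1.711 -0.015] | yaw 0.087 nose 0.024 w 0.215 j3 0.79
```

Call:
play_rows(
  rows=[
    [0,0.011,0.0015,-0.005,0,0,1],
    [0,0.011,0.0015,-0.005,0,0,1],
  ],
)

```text
clock: 12.45
position: [0.5155, -0.0383, 0.1403]
ee_rot: [-2.308, 2.113, -0.037]
force: [9.9, -0.0, -8.8]
width: 0.217
```

```bash
python3 -c "
from h import *
st()"
```

```text
clk 12.45 pos [ 0.5155 -0.0383  0.1403] | along -22.9 lat -0.9 mm tipz 65.5 | Fpull 9.9 Flat -0.8 Fz -8.8 | tq [ 0.049 -1.64  -0.057] | yaw 0.088 nose 0.025 w 0.217 j3 0.79
```

Call:
play_rows(
  rows=[
    [0,0.0105,0.0018,-0.005,0,0.001,1],
    [0,0.0105,0.0018,-0.005,0,0.001,1],
    [0,0.0105,0.0018,-0.005,0,0.001,1],
  ],
)

```text
clock: 12.75
position: [0.5154, -0.0383, 0.1401]
ee_rot: [-2.309, 2.114, -0.041]
force: [9.2, 0.8, -8.6]
width: 0.217
```

```bash
python3 -c "
from h import *
st()"
```

```text
clk 12.75 pos [ 0.5154 -0.0383  0.1401] | along -23.0 lat -1.0 mm tipz 65.4 | Fpull 9.3 Flat 0.1 Fz -8.6 | tq [ 0.125 -1.541  0.037] | yaw 0.088 nose 0.025 w 0.217 j3 0.80
```

Call:
play_rows(
  rows=[
    [0,0.0108,0.0018,-0.005,0,0.001,1],
    [0,0.0108,0.0018,-0.005,0,0.001,1],
    [0,0.0108,0.0018,-0.005,0,0.001,1],
  ],
)

```text
clock: 13.05
position: [0.5153, -0.0382, 0.1399]
ee_rot: [-2.31, 2.115, -0.044]
force: [9.2, 1.0, -6.8]
width: 0.214
```

```bash
python3 -c "
from h import *
st()"
```

```text
clk 13.05 pos [ 0.5153 -0.0382  0.1399] | along -23.0 lat -1.1 mm tipz 65.3 | Fpull 9.2 Flat 0.2 Fz -6.8 | tq [ 0.13  -1.529  0.059] | yaw 0.088 nose 0.026 w 0.214 j3 0.80
```

Call:
play_rows(
  rows=[
    [0,0.0108,0.0018,-0.005,0,0.001,1],
    [0,0.0108,0.0018,-0.005,0,0.001,1],
  ],
)

```text
clock: 13.25
position: [0.5152, -0.0381, 0.1399]
ee_rot: [-2.31, 2.115, -0.047]
force: [7.9, 1.5, -7.6]
width: 0.214
```

```bash
python3 -c "
from h import *
st()"
```

```text
clk 13.25 pos [ 0.5152 -0.0381  0.1399] | along -23.0 lat -1.1 mm tipz 65.4 | Fpull 8.0 Flat 0.8 Fz -7.6 | tq [ 0.192 -1.571 -0.006] | yaw 0.088 nose 0.027 w 0.214 j3 0.80
```

Call:
play_rows(
  rows=[
    [0,0.0112,0.0018,-0.005,0,0.001,1],
    [0,0.0112,0.0018,-0.005,0,0.001,1],
    [0,0.0112,0.0018,-0.005,0,0.001,1],
  ],
)

```text
clock: 13.55
position: [0.5151, -0.038, 0.1398]
ee_rot: [-2.31, 2.116, -0.05]
force: [9.0, 1.2, -6.3]
width: 0.214
```

```bash
python3 -c "
from h import *
st()
cv2.imwrite('pics/s7.png',cv2.resize(get_image('scene')[170:303,235:395],None,fx=4.5,fy=4.5,interpolation=cv2.INTER_CUBIC))
st()"
```

```text
clk 13.55 pos [ 0.5151 -0.038   0.1398] | along -23.0 lat -1.2 mm tipz 65.5 | Fpull 9.1 Flat 0.4 Fz -6.3 | tq [ 0.136 -1.588  0.068] | yaw 0.088 nose 0.028 w 0.214 j3 0.80
clk 13.60 pos [ 0.5151 -0.0379  0.1398] | along -23.0 lat -1.1 mm tipz 65.5 | Fpull 9.8 Flat 0.2 Fz -7.9 | tq [ 0.169 -1.643  0.061] | yaw 0.088 nose 0.028 w 0.218 j3 0.80
```

View pics/s7.png

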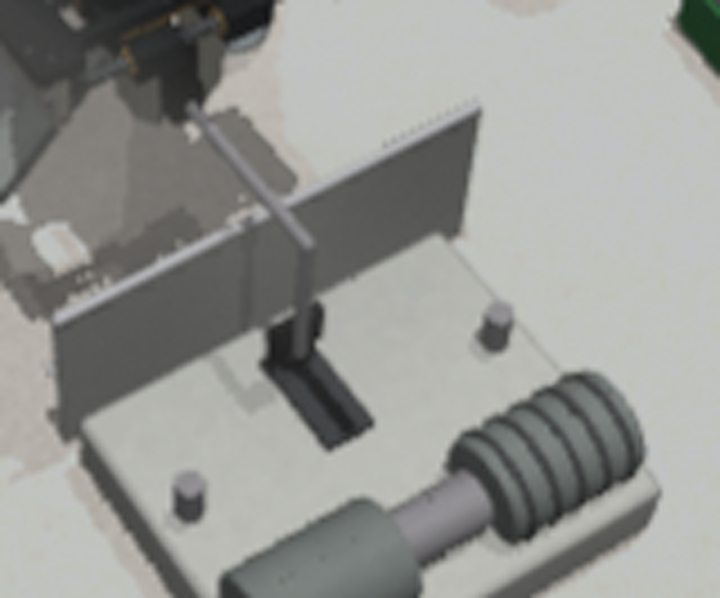

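Lever is at the end of its rail by the guard. I'm backing the leg off the paddle, then lifting out.

Call:
play_rows(
  rows=[
    [0,-0.03,0,0,0,0,1],
    [0,-0.04,0,0,0,0,1],
    [0,0,0,-0.04,0,0.004,1],
    [0,0,0,0,0,0,1],
  ],
)

```text
clock: 14.0
position: [0.5237, -0.0369, 0.1392]
ee_rot: [2.306, -2.117, 0.021]
force: [-1.5, -0.5, -3.1]
width: 0.215
```

```bash
python3 -c "
from h import *
st()
go((.53,-.0365,.26),.085,grip=1,step=.03)"
```

```text
clk 14.00 pos [ 0.5237 -0.0369  0.1392] | along -16.4 lat -1.0 mm tipz 61.4 | Fpull -1.5 Flat -0.4 Fz -3.1 | tq [-0.035  0.237 -0.042] | yaw 0.085 nose 0.001 w 0.215 j3 0.79
clk 14.00 pos [ 0.5237 -0.0369  0.1392] j [-0.62  0.45  0.79  1.97 -0.39  0.88 -1.11] w 0.215 F [-1.5 -0.5 -3.1] | D [  6.3   0.4 120.8] w [-0.001 -0.017  0.   ] k=5
[[0.003, -0.009, -0.161, 0.0, -0.007, 0.0, 1], [0.002, -0.009, -0.161, 0.0, -0.007, 0.0, 1], [0.002, -0.009, -0.161, 0.0, -0.007, 0.0, 1], [0.001, -0.008, -0.161, 0.0, -0.007, 0.0, 1], [0.001, -0.008, -0.161, 0.0, -0.007, 0.0, 1]]
```

Call:
play_rows(
  rows=[
    [0,-0.01,-0.1,0,-0.03,0,1],
    [0,-0.009,-0.16,0,0,0,1],
    [0,-0.009,-0.16,0,0,0,1],
    [0,-0.008,-0.2,0,0,0,1],
    [0,-0.008,-0.2,0,0,0,1],
  ],
)

```text
clock: 14.5
position: [0.5254, -0.0364, 0.261]
ee_rot: [2.302, -2.119, -0.012]
force: [1.0, 0.3, -3.1]
width: 0.215
```

```bash
python3 -c "
from h import *
st()
cv2.imwrite('pics/s8.png',get_image('scene'))
im=get_image('wrist');cv2.imwrite('pics/w8.png',im);
go((.45,-.311,.26),.397,grip=1,step=.04)"
```

```text
clk 14.50 pos [ 0.5254 -0.0364  0.261 ] | along -16.0 lat 0.0 mm tipz 181.1 | Fpull 1.0 Flat 0.2 Fz -3.1 | tq [0.    0.113 0.01 ] | yaw 0.083 nose -0.015 w 0.215 j3 0.88
clk 14.60 pos [ 0.5279 -0.0369  0.2635] j [-0.7   0.32  0.88  1.79 -0.26  1.16 -1.22] w 0.214 F [ 1.1 -0.2 -3. ] | D [ -77.9 -274.1   -3.5] w [ 0.008 -0.001 -0.314] k=8
[[0.222, 0.084, 0.004, 0.002, 0.0, -0.078, 1], [0.219, 0.092, 0.004, 0.002, 0.0, -0.078, 1], [0.215, 0.101, 0.004, 0.002, 0.0, -0.078, 1], [0.211, 0.109, 0.004, 0.002, 0.0, -0.078, 1], [0.206, 0.117, 0.004, 0.002, 0.0, -0.078, 1]]
```

View pics/s8.png

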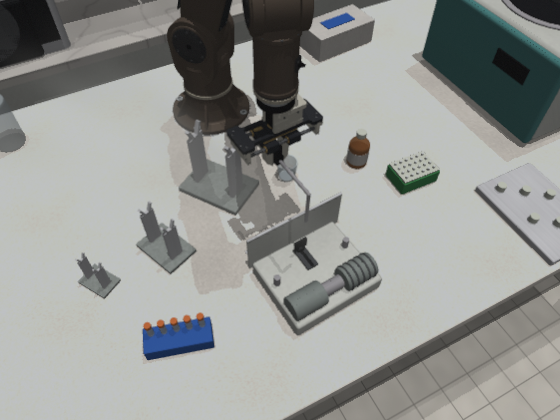

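View pics/w8.png

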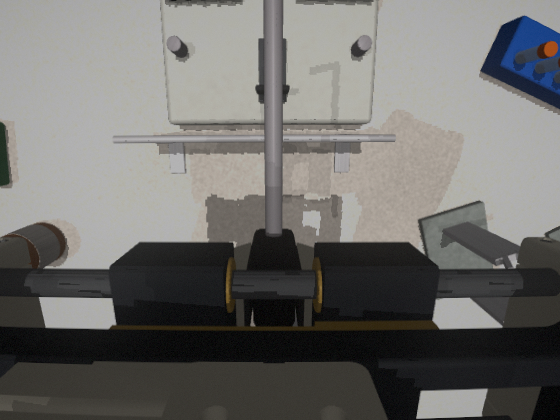

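```bash
python3 - <<'E'
import cv2
s=cv2.imread("pics/s8.png");cv2.imwrite("pics/s8c.png",cv2.resize(s[145:230,255:335],None,fx=7,fy=7,interpolation=cv2.INTER_CUBIC))
a=cv2.imread("pics/w8.png")[0:260,225:325];b=cv2.imread("pics/w4.png")[0:260,225:325];c=cv2.imread("pics/w3.png")[0:260,225:325]
cv2.imwrite("pics/cmp.png",cv2.resize(cv2.hconcat([c,b,a]),None,fx=2.3,fy=2.3))
E
```

```text
(no output)
```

View pics/s8c.png

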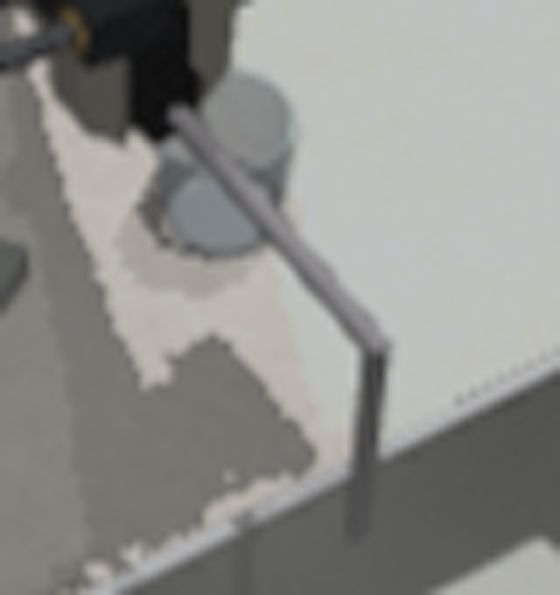

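View pics/cmp.png

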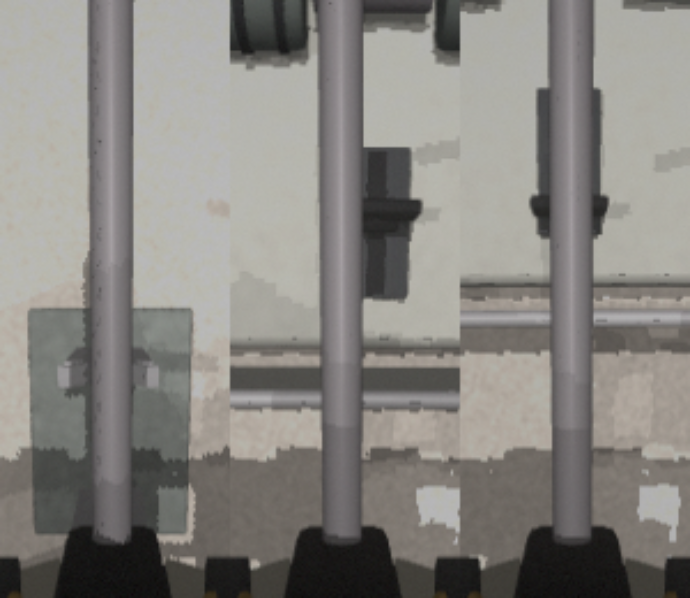

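```bash
python3 - <<'E'
from h import *
S=camera_model("scene")
q=un((255,145),7,[(378,350),(358,537)])
yaw=.083
def pr(v):
    p,dz,dx=v; pitch=p
    c=np.array([.5254,-.0364,.261+.017+dz])
    x=np.array([np.cos(yaw)*np.cos(p),np.sin(yaw)*np.cos(p),np.sin(p)]); z=np.array([-np.cos(yaw)*np.sin(p),-np.sin(yaw)*np.sin(p),np.cos(p)])
    b=c+x*(.130+dx)+z*.002; t=c+x*(.130+dx)-z*.095
    return proj(S,[b,t])
for p in (-.08,-.05,-.03,-.015,0,.02): print(p,(pr((p,0,0))-q).round(2).tolist())
# leg direction only
b,t=q; print(q, t-b,[ (p,np.diff(pr((p,0,0)),axis=0).round(2).tolist()) for p in(-.06,-.03,0,.03)])
E
```

```text
-0.08 [[-0.5, 1.52], [-1.9, 0.4]]
-0.05 [[-0.35, 0.36], [-1.04, 0.35]]
-0.03 [[-0.27, -0.44], [-0.48, 0.29]]
-0.015 [[-0.21, -1.05], [-0.06, 0.22]]
0 [[-0.17, -1.67], [0.35, 0.14]]
0.02 [[-0.12, -2.52], [0.89, 0.01]]
[[308.57142857 194.57142857]
 [305.71428571 221.28571429]] [-2.85714286 26.71428571] [(-0.06, [[-3.79, 26.34]]), (-0.03, [[-3.07, 27.44]]), (0, [[-2.34, 28.53]]), (0.03, [[-1.6, 29.6]])]
```

Call:
play_rows(
  rows=[
    [0.222,0.084,0,0,0,-0.078,1],
    [0.219,0.092,0,0,0,-0.078,1],
    [0.215,0.101,0,0,0,-0.078,1],
    [0.211,0.109,0,0,0,-0.078,1],
    [0.206,0.117,0,0,0,-0.078,1],
  ],
)

```text
clock: 15.1
position: [0.4784, -0.2062, 0.26]
ee_rot: [2.52, -1.862, -0.017]
force: [0.7, 0.9, -3.6]
width: 0.213
```

```bash
python3 -c "
from h import *
go((.4514,-.3127,.24),.397,grip=1,step=.035)"
```

```text
clk 15.10 pos [ 0.4784 -0.2062  0.26  ] j [-0.36  0.3   0.87  1.81 -0.24  1.15 -0.69] w 0.213 F [ 0.7  0.9 -3.6] | D [ -27.  -106.5  -20. ] w [ 0.013  0.004 -0.099] k=4
[[0.157, 0.095, 0.034, 0.006, 0.002, -0.049, 1], [0.154, 0.099, 0.034, 0.006, 0.002, -0.049, 1], [0.152, 0.103, 0.034, 0.006, 0.002, -0.049, 1], [0.149, 0.106, 0.033, 0.006, 0.002, -0.049, 1]]
```

Call:
play_rows(
  rows=[
    [0.157,0.095,0.02,0.006,0.002,-0.049,1],
    [0.154,0.099,0.02,0.006,0.002,-0.049,1],
    [0.152,0.103,0.02,0.006,0.002,-0.049,1],
    [0.149,0.106,0.02,0.006,0.002,-0.049,1],
    [0,0,0,0,0,0,1],
  ],
)

```text
clock: 15.6
position: [0.4432, -0.3212, 0.243]
ee_rot: [2.609, -1.743, -0.012]
force: [-0.9, -1.1, -2.7]
width: 0.213
```

```bash
python3 -c "
from h import *
go((.4514,-.3127,.19),.397,grip=1,step=.025,pitch=.015)"
```

```text
clk 15.60 pos [ 0.4432 -0.3212  0.243 ] j [-0.09  0.37  0.84  1.78 -0.3   1.13 -0.33] w 0.213 F [-0.9 -1.1 -2.7] | D [  8.2   8.5 -53. ] w [ 0.022  0.004 -0.004] k=3
[[-0.01, -0.025, 0.118, 0.015, 0.003, -0.003, 1], [-0.01, -0.024, 0.118, 0.015, 0.003, -0.003, 1], [-0.01, -0.023, 0.118, 0.015, 0.003, -0.003, 1]]
```

Call:
play_rows(
  rows=[
    [-0.03,-0.07,0.1,0.044,0.008,-0.008,1],
    [0,0,0.15,0,0,0,1],
    [0,0,0.1,0,0,0,1],
    [0,0,0,0,0,0,1],
  ],
)

```text
clock: 16.0
position: [0.4492, -0.3114, 0.1853]
ee_rot: [-2.602, 1.738, -0.004]
force: [0.4, 0.3, -2.2]
width: 0.214
```

```bash
python3 -c "
from h import *
go((.4514,-.3127,.145),.397,grip=1,step=.025,pitch=.015)"
```

```text
clk 16.00 pos [ 0.4492 -0.3114  0.1853] j [-0.06  0.42  0.8   1.87 -0.37  1.   -0.28] w 0.214 F [ 0.4  0.3 -2.2] | D [  2.2  -1.3 -40.3] w [ 0.003  0.005 -0.004] k=2
[[0.008, -0.003, 0.134, 0.003, 0.005, -0.004, 1], [0.007, -0.003, 0.134, 0.003, 0.005, -0.004, 1]]
```

Call:
play_rows(
  rows=[
    [0.016,-0.006,0.12,0,0.01,-0.008,1],
    [0,0,0.12,0,0,0,1],
    [0,0,0,0,0,0,1],
    [0,0,0,0,0,0,1],
  ],
)

```text
clock: 16.4
position: [0.4514, -0.3117, 0.149]
ee_rot: [-2.608, 1.734, -0.007]
force: [0.3, -0.8, -2.5]
width: 0.213
```

```bash
python3 -c "
from h import *
go((.4514,-.3127,.125),.397,grip=1,step=.025,pitch=.015)
s=get_image('scene')
cv2.imwrite('pics/s9.png',cv2.resize(s[190:280,120:215],None,fx=6.6,fy=6.6,interpolation=cv2.INTER_CUBIC))
cv2.imwrite('pics/w9.png',get_image('wrist'))
go((.4514,-.3127,.125),.397,grip=1,step=.025,pitch=.015)
"
```

```text
clk 16.40 pos [ 0.4514 -0.3117  0.149 ] j [-0.03  0.47  0.77  1.9  -0.41  0.93 -0.24] w 0.213 F [ 0.3 -0.8 -2.5] | D [ -0.  -1. -24.] w [0.004 0.002 0.   ] k=1
[[0.007, 0.005, 0.16, 0.009, 0.003, 0.001, 1]]
clk 16.50 pos [ 0.4517 -0.3117  0.1492] j [-0.04  0.47  0.77  1.9  -0.41  0.93 -0.24] w 0.216 F [-0.4 -0.2 -1.7] | D [ -0.3  -1.  -24.2] w [0.004 0.001 0.001] k=1
[[0.005, 0.006, 0.162, 0.008, 0.002, 0.001, 1]]
```

View pics/s9.png

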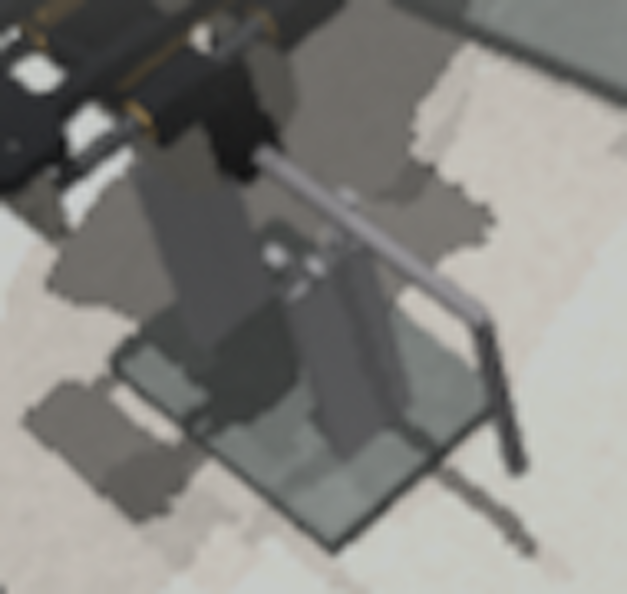

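View pics/w9.png

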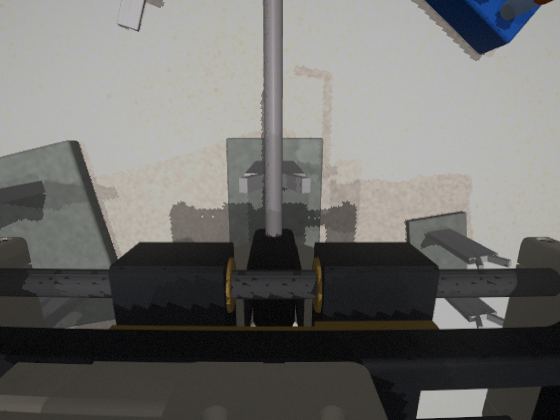

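The bar is centred over the notch: tines at 244 and 306 px, bar at 274. I'm lowering it.

Call:
play_rows(
  rows=[
    [0.005,0.006,0.1,0,0,0,1],
    [0,0,0.06,0,0,0,1],
    [0,0,0,0,0,0,1],
  ],
)

```text
clock: 16.8
position: [0.4524, -0.313, 0.125]
ee_rot: [-2.608, 1.732, -0.013]
force: [-0.6, 0.0, -2.8]
width: 0.216
```

```bash
python3 -c "
from h import *
go((.4514,-.3127,.1085),.397,grip=1,step=.025,pitch=.015)
"
```

```text
clk 16.80 pos [ 0.4524 -0.313   0.125 ] j [-0.01  0.5   0.74  1.93 -0.45  0.88 -0.21] w 0.216 F [-0.6  0.  -2.8] | D [ -1.    0.3 -16.5] w [ 0.002 -0.001  0.001] k=1
[[-0.005, 0.007, 0.11, 0.003, -0.002, 0.002, 1]]
```

Call:
play_rows(
  rows=[
    [-0.004,0.006,0.05,0,0,0,1],
    [0,0,0.04,0,0,0,1],
  ],
)

```text
clock: 17.0
position: [0.4516, -0.3131, 0.1109]
ee_rot: [-2.608, 1.733, -0.014]
force: [-0.9, 0.4, -2.2]
width: 0.214
```

```bash
python3 -c "
from h import *
go((.4514,-.3127,.1085),.397,grip=1,step=.025,pitch=.015)
print(observe()['ft_torque'])
"
```

```text
clk 17.00 pos [ 0.4516 -0.3131  0.1109] j [ 0.    0.51  0.73  1.94 -0.47  0.85 -0.19] w 0.214 F [-0.9  0.4 -2.2] | D [-0.2  0.4 -2.4] w [ 0.001 -0.002  0.001] k=1
[[-0.003, 0.0, 0.016, 0.002, -0.003, 0.002, 1]]
[-0.03214886  0.22024163 -0.00634525]
```

Call:
play_rows(
  rows=[
    [0,0,0.012,0,0,0,1],
    [0,0,0.005,0,0,0,1],
  ],
)

```text
clock: 17.2
position: [0.4515, -0.313, 0.1078]
ee_rot: [-2.607, 1.733, -0.013]
force: [-3.0, 4.6, 16.1]
width: 0.216
```

```bash
python3 -c "
from h import *
go((.4514,-.3127,.1085),.397,grip=1,step=.025,pitch=.015)
print(observe()['ft_torque'])
"
```

```text
clk 17.20 pos [ 0.4515 -0.313   0.1078] j [ 0.    0.52  0.72  1.94 -0.47  0.84 -0.19] w 0.216 F [-3.   4.6 16.1] | D [-0.1  0.3  0.7] w [ 0.001 -0.001  0.001] k=1
[[-0.002, 0.0, -0.005, 0.003, -0.002, 0.002, 1]]
[ 0.53341357  1.0939316  -0.03208028]
```

Call:
play_rows(
  rows=[
    [0,0,-0.002,0,0,0,1],
    [0,0,0,0,0,0,1],
  ],
  force=10,
)

```text
clock: 17.4
position: [0.4516, -0.3132, 0.1084]
ee_rot: [-2.607, 1.733, -0.014]
force: [-0.4, 0.3, -2.7]
width: 0.221
```

```bash
python3 -c "
from h import *
go((.4514,-.3127,.1085),.397,grip=1,step=.025,pitch=.015)
print(observe()['ft_torque'])
"
```

```text
clk 17.40 pos [ 0.4516 -0.3132  0.1084] j [ 0.    0.52  0.72  1.94 -0.47  0.84 -0.19] w 0.221 F [-0.4  0.3 -2.7] | D [-0.2  0.5  0.1] w [ 0.001 -0.001  0.001] k=1
[[-0.004, 0.0, -0.001, 0.002, -0.002, 0.001, 1]]
[-0.16098706  0.19807996 -0.03871988]
```

Seated, with no more than about half a millimetre to drop. Opening the gripper.

Call:
play_rows(
  rows=[
    [0,0,0,0,0,0,0.4],
    [0,0,0,0,0,0,0.2],
    [0,0,0,0,0,0,-0.2],
    [0,0,0,0,0,0,-0.6],
    [0,0,0,0,0,0,-1],
  ],
)

```text
clock: 17.9
position: [0.4525, -0.314, 0.1093]
ee_rot: [-2.607, 1.733, -0.017]
force: [0.0, -0.5, 0.2]
width: 0.599
```

Call:
play_rows(
  rows=[
    [0,0,0,0,0,0,-1],
    [0,0,0,0,0,0,-1],
    [0,0,0,0,0,0,-1],
    [0,0,0,0,0,0,-1],
  ],
)

```text
clock: 18.3
position: [0.4526, -0.314, 0.1093]
ee_rot: [-2.607, 1.733, -0.018]
force: [0.2, -0.2, 0.5]
width: 0.946
```

```bash
python3 -c "
from h import *
go((.4514,-.3127,.19),.397,grip=-1,step=.03,pitch=.0)
s=get_image('scene')
cv2.imwrite('pics/s10.png',cv2.resize(s[190:280,120:215],None,fx=6.6,fy=6.6,interpolation=cv2.INTER_CUBIC))
"
```

```text
clk 18.30 pos [ 0.4526 -0.314   0.1093] j [ 0.    0.52  0.72  1.94 -0.47  0.84 -0.19] w 0.946 F [ 0.2 -0.2  0.5] | D [-1.2  1.3 80.7] w [-0.015 -0.003  0.001] k=3
[[-0.003, -0.002, -0.179, -0.01, -0.002, 0.0, -1], [-0.003, -0.001, -0.179, -0.01, -0.002, 0.0, -1], [-0.003, 0.0, -0.179, -0.01, -0.002, 0.0, -1]]
```

View pics/s10.png

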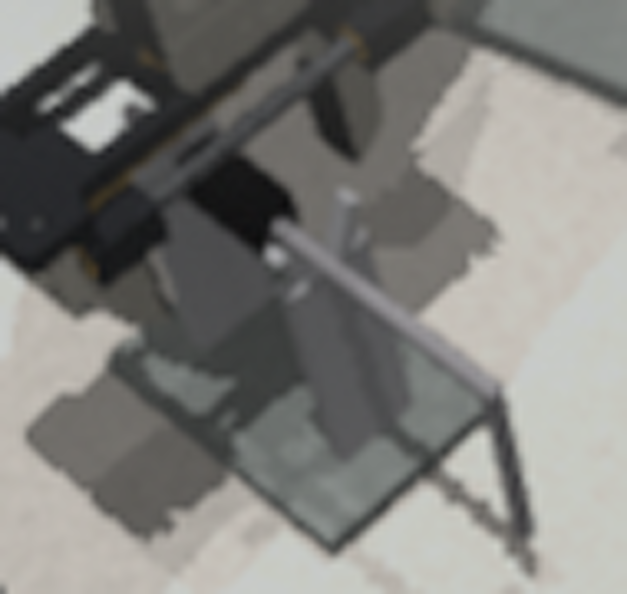

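Fingers are open (about 87 mm) and clear of the handle, and the rod lies in the notches. Rising straight up.

Call:
play_rows(
  rows=[
    [0,0,-0.08,0,0,0,-1],
    [0,0,-0.18,-0.01,0,0,-1],
    [0,0,-0.25,-0.01,0,0,-1],
    [0,0,-0.3,-0.01,0,0,-1],
    [0,0,-0.3,0,0,0,-1],
  ],
)

```text
clock: 18.85
position: [0.4476, -0.3123, 0.2787]
ee_rot: [2.61, -1.74, -0.014]
force: [1.0, 0.7, -0.4]
width: 1.001
```

Call:
play_rows(
  rows=[
    [0,0.1,-0.25,0,0,0,-1],
    [0,0.15,-0.1,0,0,0,-1],
    [0,0,0,0,0,0,-1],
    [0,0,0,0,0,0,-1],
  ],
)

```text
clock: 19.25
position: [0.4134, -0.3298, 0.3431]
ee_rot: [2.61, -1.743, 0.006]
force: [0.4, 0.7, -0.3]
width: 1.001
```

```bash
python3 -c "
from h import *
o=observe();print(o['clock'],o['position'],o['force'],o['joints'].round(2))
W=camera_model('wrist');np.savez('w11.npz',**W)
cv2.imwrite('pics/w11.png',get_image('wrist'))
cv2.imwrite('pics/s11.png',get_image('scene'))
t=get_image('top');cv2.imwrite('pics/t11.png',t)
c=lambda im,x,y,w,h,f:cv2.resize(im[y:y+h,x:x+w],None,fx=f,fy=f,interpolation=cv2.INTER_CUBIC)
cv2.imwrite('pics/t11c.png',cv2.hconcat([c(t,330,170,80,96,5),c(cv2.imread('pics/top0.png'),330,170,80,96,5)]))
s=cv2.imread('pics/s11.png')
cv2.imwrite('pics/s11c.png',cv2.hconcat([c(s,125,195,90,80,4.4),c(cv2.imread('pics/scene0.png'),125,195,90,80,4.4)]))
"
```

```text
19.25 [ 0.41342141 -0.32983782  0.34308487] [ 0.40592339  0.73044288 -0.27958414] [-0.14  0.24  0.91  1.67 -0.19  1.32 -0.38]
```

View pics/s11.png

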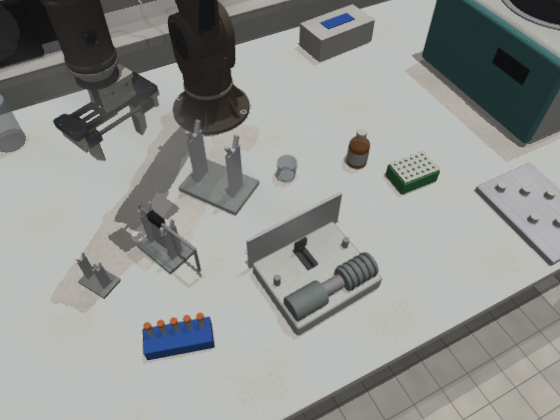

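View pics/s11c.png

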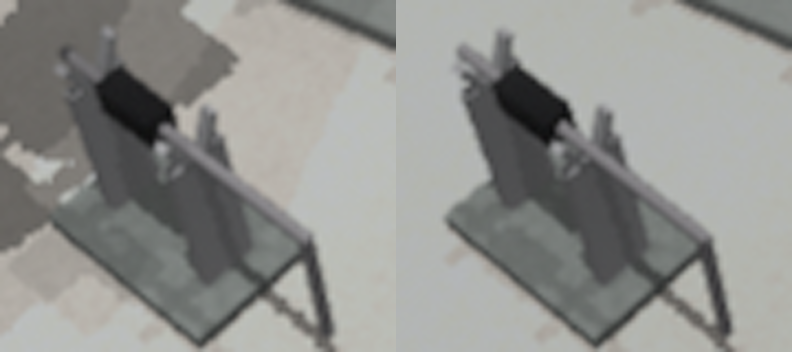

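View pics/t11c.png

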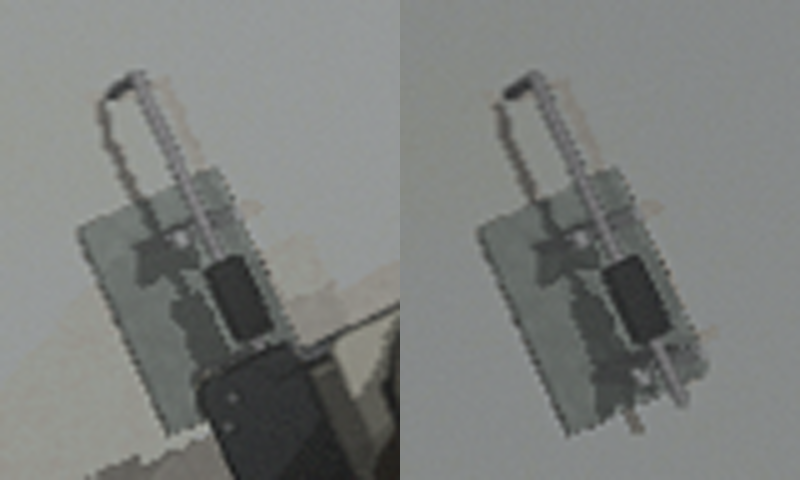

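View pics/w11.png

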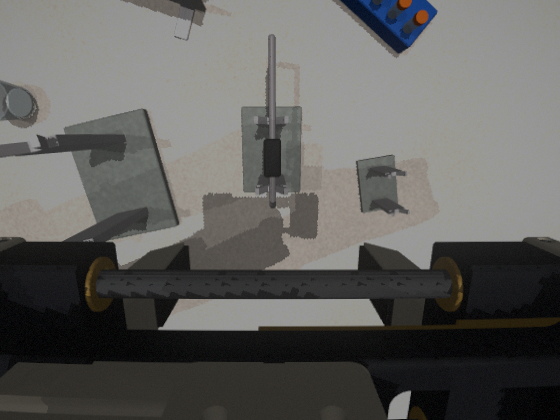

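```bash
python3 -c "
import cv2
t=cv2.imread('pics/t11.png');a=cv2.imread('pics/top0.png')
cv2.imwrite('pics/t12.png',cv2.hconcat([cv2.resize(i[130:190,240:300],None,fx=6.5,fy=6.5,interpolation=cv2.INTER_CUBIC) for i in (t,a)]))"
```

```text
(no output)
```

View pics/t12.png

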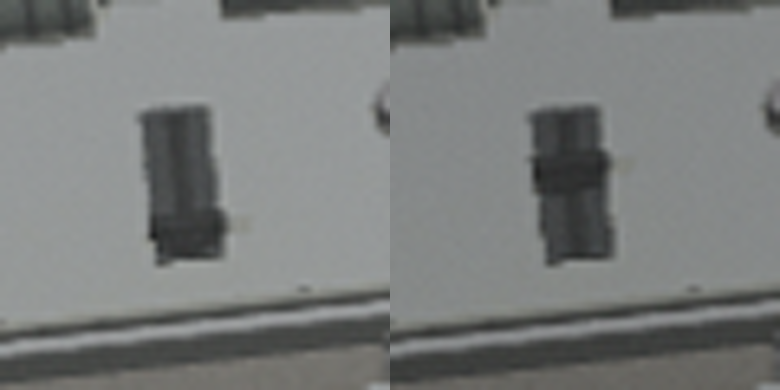

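```bash
python3 - <<'E'
from h import *
t=cv2.imread('pics/t11.png',0).astype(float);a=cv2.imread('pics/top0.png',0).astype(float)
T=camera_model("top")
for n,i in(("after",t),("before",a)):
    print(n,[ (r,round(i[r,264:272].mean()),round(i[r,262:264].mean()),round(i[r,272:274].mean())) for r in range(144,174)])
# expected pixel of paddle top far/near edges for lever 0 and 30mm
c=np.array([.6657,-.025,.091])
for d in(0,.02,.025,.03):
    print(d,proj(T,[c-U*d,c-U*(d+.006)]).round(1).tolist())
S=camera_model("scene");print([proj(S,[c-U*d]).round(1).tolist() for d in (0,.02,.025,.03)])
s=cv2.imread('pics/s11.png');s0=cv2.imread('pics/scene0.png')
cv2.imwrite('pics/s12.png',cv2.hconcat([cv2.resize(i[225:275,285:330],None,fx=8.5,fy=8.5,interpolation=cv2.INTER_CUBIC) for i in(s,s0)]))
E
```

```text
after [(144, 152, 150, 151), (145, 154, 152, 152), (146, 115, 141, 144), (147, 76, 91, 137), (148, 70, 75, 138), (149, 70, 76, 135), (150, 72, 79, 133), (151, 70, 78, 133), (152, 71, 80, 136), (153, 72, 86, 136), (154, 71, 87, 118), (155, 71, 82, 112), (156, 72, 93, 102), (157, 72, 94, 94), (158, 70, 106, 94), (159, 72, 107, 94), (160, 72, 114, 92), (161, 72, 110, 100), (162, 69, 112, 68), (163, 62, 101, 60), (164, 62, 98, 53), (165, 54, 94, 50), (166, 55, 86, 56), (167, 56, 137, 62), (168, 57, 146, 78), (169, 66, 148, 82), (170, 130, 146, 148), (171, 152, 151, 151), (172, 151, 150, 151), (173, 151, 151, 151)]
before [(144, 136, 136, 135), (145, 138, 137, 136), (146, 101, 126, 130), (147, 65, 80, 122), (148, 61, 65, 124), (149, 60, 68, 121), (150, 61, 68, 118), (151, 62, 66, 120), (152, 62, 71, 123), (153, 55, 79, 82), (154, 53, 56, 64), (155, 48, 51, 54), (156, 46, 42, 65), (157, 49, 46, 75), (158, 48, 61, 75), (159, 53, 67, 81), (160, 61, 100, 82), (161, 63, 98, 85), (162, 63, 96, 84), (163, 62, 98, 74), (164, 62, 93, 72), (165, 63, 98, 64), (166, 61, 112, 66), (167, 61, 130, 64), (168, 63, 130, 69), (169, 58, 132, 68), (170, 116, 130, 132), (171, 135, 135, 136), (172, 136, 136, 134), (173, 135, 135, 136)]
0 [[267.6, 153.6], [267.9, 155.7]]
0.02 [[268.4, 160.7], [268.7, 162.9]]
0.025 [[268.6, 162.5], [268.8, 164.7]]
0.03 [[268.8, 164.3], [269.0, 166.5]]
[[[306.6, 248.2]], [[301.8, 242.2]], [[300.6, 240.7]], [[299.5, 239.2]]]
```

View pics/s12.png

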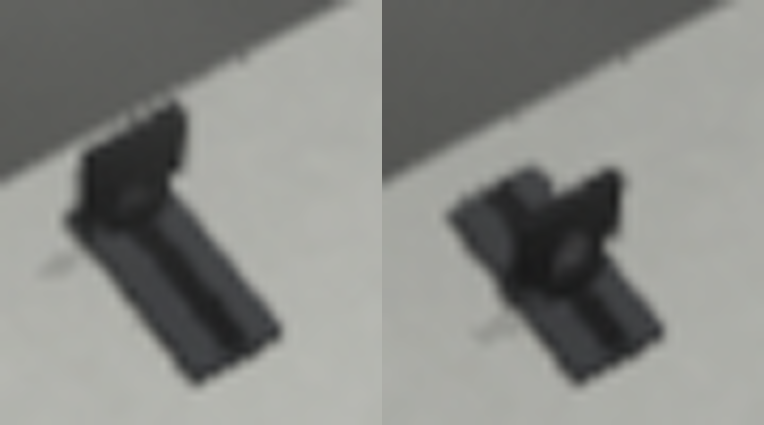

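```bash
python3 - <<'E'
import cv2
s=cv2.imread("pics/w8.png");cv2.imwrite("pics/w8l.png",cv2.resize(s[25:110,235:310],None,fx=7,fy=7,interpolation=cv2.INTER_CUBIC))
E
```

```text
(no output)
```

View pics/w8l.png

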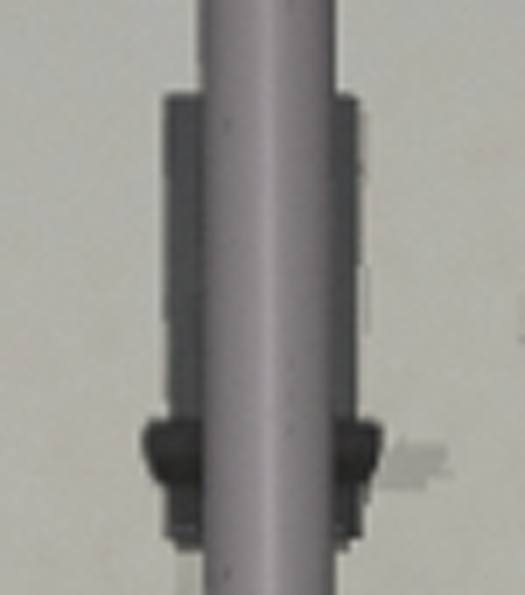

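```bash
python3 - <<'E'
from h import *
q=un((235,25),7,[(165,95),(360,95),(165,545),(362,540)]) # rail far L,R near L,R
pd=un((235,25),7,[(142,422),(384,420)])
W1=dict(np.load("w1.npz"))
# w1 geometry for rail at z=.053 and paddle
r1=np.array([back(W1,x,.05) for x in un((240,60),8,[(160,90),(330,86),(178,485),(342,480)])])
p1=np.array([back(W1,x,.091) for x in un((240,60),8,[(147,228),(353,216)])])
# w8 camera: tool->cam fixed
o=observe();W=camera_model("wrist");Rt=Rn.from_rotvec(o["ee_rot"]).as_matrix();Rc=W["R"]@Rt;tc=Rt.T@(-W["R"].T@W["t"]-o["position"])
# solve tool pose perturbation from rail pts (pitch & x,y small), z fixed
def cam(v):
    nose,roll,yaw,x,y=v
    yv=np.array([-np.sin(yaw),np.cos(yaw),0]);xx=-yv;z=np.array([0,0,-1.])
    R=(Rn.from_rotvec(-nose*yv)*Rn.from_matrix(np.c_[xx,np.cross(z,xx),z])).as_matrix()
    C=np.array([x,y,.2622])+R@tc; Rw=Rc@R.T
    return dict(R=Rw,t=-Rw@C,K=W["K"],dist=W["dist"])
for nose in (-.02,-.01,0.):
    m=cam((nose,0,.083,.5267,-.0367))
    r8=np.array([back(m,x,.05) for x in q]);p8=np.array([back(m,x,.091) for x in pd])
    b=(r8-r1).mean(0)
    print(nose,"rail shift mm",(1e3*(r8-r1)@U).round(1),"paddle travel",((p1-p8)@U*1e3+1e3*b@U).round(1))
E
```

```text
-0.02 rail shift mm [-4.9 -4.6 -4.  -3.1] paddle travel [25.  25.5]
-0.01 rail shift mm [-2.4 -2.1 -1.8 -0.9] paddle travel [25.5 26. ]
0.0 rail shift mm [0.2 0.5 0.4 1.3] paddle travel [26.1 26.5]
```

The images suggest 25–28 mm of travel, less certain than the felt stop. I'll take a steady close wrist view before handing in.

```bash
python3 -c "
from h import *
go((.541,-.0303,.3616),.083,grip=-1)"
```

```text
clk 19.40 pos [ 0.4134 -0.3294  0.3418] j [-0.14  0.24  0.91  1.67 -0.19  1.32 -0.38] w 1.000 F [-0.4 -0.1 -0.6] | D [127.6 299.1  19.8] w [ 0.002 -0.004  0.311] k=7
[[-0.216, -0.222, -0.02, 0.001, -0.001, 0.089, -1], [-0.226, -0.212, -0.02, 0.001, -0.001, 0.089, -1], [-0.235, -0.201, -0.02, 0.001, -0.001, 0.089, -1], [-0.244, -0.191, -0.02, 0.001, -0.001, 0.089, -1], [-0.252, -0.18, -0.019, 0.001, -0.001, 0.089, -1]]
```

Call:
play_rows(
  rows=[
    [-0.216,-0.222,-0.02,0,0,0.089,-1],
    [-0.226,-0.212,-0.02,0,0,0.089,-1],
    [-0.235,-0.201,-0.02,0,0,0.089,-1],
    [-0.244,-0.191,-0.02,0,0,0.089,-1],
    [-0.252,-0.18,-0.02,0,0,0.089,-1],
  ],
)

```text
clock: 19.9
position: [0.5048, -0.1148, 0.3513]
ee_rot: [2.372, -2.042, -0.004]
force: [2.0, -0.3, -0.3]
width: 0.997
```

Call:
play_rows(
  rows=[
    [-0.25,-0.17,-0.02,0,0,0.089,-1],
    [-0.25,-0.15,-0.02,0,0,0.089,-1],
    [0,0,0,0,0,0,-1],
    [0,0,0,0,0,0,-1],
    [0,0,0,0,0,0,-1],
  ],
)

```text
clock: 20.4
position: [0.5456, -0.0181, 0.3502]
ee_rot: [2.285, -2.126, -0.013]
force: [-0.6, -0.8, 0.5]
width: 1.003
```

```bash
python3 -c "
from h import *
go((.541,-.0303,.3616),.083,grip=-1)
W=camera_model('wrist');np.savez('w13.npz',**W)
s=get_image('wrist');cv2.imwrite('pics/w13.png',s)
c=np.array([.6657,-.025,.091]);
u=proj(W,[c-U*.015])[0].astype(int);print(u)
x,y=u[0]-30,max(0,u[1]-38)
print(x,y);cv2.imwrite('pics/w13l.png',cv2.resize(s[y:y+72,x:x+60],None,fx=8,fy=8,interpolation=cv2.INTER_CUBIC))
"
```

```text
clk 20.40 pos [ 0.5456 -0.0181  0.3502] j [-0.69  0.28  0.83  1.6  -0.2   1.38 -1.33] w 1.003 F [-0.6 -0.8  0.5] | D [ -4.6 -12.2  11.4] w [ 0.021 -0.008 -0.011] k=1
[[0.079, 0.038, -0.074, 0.041, -0.015, -0.021, -1]]
[284  98]
254 60
```

View pics/w13l.png

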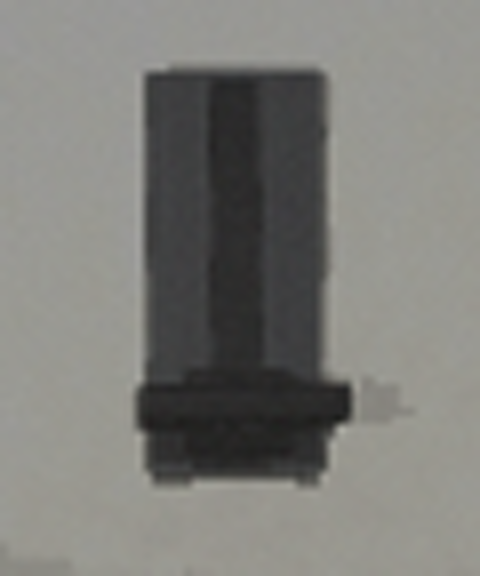

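```bash
python3 - <<'E'
from h import *
W1=dict(np.load("w1.npz"));W2=dict(np.load("w13.npz"))
r1=np.array([back(W1,x,.05) for x in un((240,60),8,[(160,90),(330,86),(178,485),(342,480)])])
p1=np.array([back(W1,x,.091) for x in un((240,60),8,[(147,228),(353,216)])])
r2=np.array([back(W2,x,.05) for x in un((254,60),8,[(145,75),(328,72),(152,485),(320,484)])])
p2=np.array([back(W2,x,.091) for x in un((254,60),8,[(136,385),(351,383)])])
print((1e3*(r2-r1)@U).round(1),(1e3*(p1-p2)@U).round(1),"rel",(1e3*(p1-p2)@U+((r2-r1)@U).mean()*1e3).round(1))
# carriage near edge z .061 vs rail near end
cn1=[back(W1,x,.061)@U for x in un((240,60),8,[(172,318),(346,314)])]
cn2=[back(W2,x,.061)@U for x in un((254,60),8,[(150,470),(325,470)])]
print("carriage travel",1e3*(np.mean(cn1)-np.mean(cn2))+1e3*((r2-r1)@U).mean(), "to rail end", 1e3*(np.mean(cn2)-(r2[2:]@U).mean()),1e3*(np.mean(cn1)-(r1[2:]@U).mean()))
E
```

```text
[-0.6 -0.1 -0.9 -0.9] [25.1 25.9] rel [24.5 25.2]
carriage travel 25.64674428195899 to rail end 2.1532954412396554 27.531397825464875
```

```bash
python3 -c "
from cell import *
o=observe();print(o['clock'],o['force'],o['dq'].round(3));print(sign_off())"
```

```text
20.45 [0.01993206 0.22624399 0.51048476] [ 0.012 -0.015  0.012  0.001  0.004  0.002  0.   ]
the job is handed in; nothing more can be done
None
```

The job is handed in at about 20.5 s: I drew the lever to its stop with the rod and laid the rod back in its rest. One check disagrees: the pictures show less lever travel than the full 30 mm.

**Pull:** I took the rod by its handle, passed it over the guard, felt contact behind the paddle, and slid the lever at about 2.4 N. It then came up hard against something. I held it there about 1.4 s at roughly 8–10 N (single readings 7.9–10.3 N, sensor noise about 1 N). A friction load of about 3–6 N along the leg came on top of that. I ramped up at 6–8 N for about a second before the hold.

**Return:** The rod pitched by about 1° in the grip during the pull. It touched down in the rest at about 16 N before I eased off and let go.

**Last checks:**
- **Rod:** the scene and top pictures show it lying as it did at the start.
- **Bystanders:** the scene picture shows all four where they were.
- **Guard:** I kept the rod and gripper well above it, and no force reading suggested contact.
- **Robot:** it stood clear of everything at hand-in, with the force reading near zero.

**Disagreement:** The lever moved about 25–28 mm in the pictures and at least 26 mm by touch. I still took it as home, because it did not move under more than three times its sliding force. The lever's carriage also sits about 2 mm from the end of the rail. The shortfall could mean the lever did not start exactly at zero, but I could not confirm that.

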